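# Make up the doming kit and the disc-cutting kit

## Task

Make up the two kits for the jewellery class. Doming kit, in the blue tray: the brass doming block in the large compartment and the ball punch lying in the small one. Disc-cutting kit, in the yellow tray: the die block in the large compartment with its guide plate fully home on top, each brass key in its matching notch, and the cutting punch standing upright in the small one; set everything down without dropping it, and leave the jar, the mallet and the ring clamp where they are.

Things in the scene. Friction and masses are not known exactly. Their poses are not given: they have to be found in the camera images.
- blue_tray: Doming-kit tray: blue plastic, fixed to the bench, 202 x 128 mm outside (x, y), walls 4 mm thick, 14 mm high, floor 3 mm thick. Origin: centre of underside, z up. A divider 4 mm thick, 10 mm high, parallel to y, is centred at x = +15 mm: LARGE compartment x = -97 to +13 mm (centre -42), SMALL compartment x = +17 to +97 mm (centre +57), both y = -60 to +60 mm.
- yellow_tray: Disc-cutting-kit tray: yellow plastic, fixed to the bench, 202 x 128 mm outside (x, y), walls 4 mm thick, 14 mm high, floor 3 mm thick. Origin: centre of underside, z up. A divider 4 mm thick, 10 mm high, parallel to y, is centred at x = +15 mm: LARGE compartment x = -97 to +13 mm (centre -42), SMALL compartment x = +17 to +97 mm (centre +57), both y = -60 to +60 mm.
- die_block: disc cutter's lower half: dark steel block 64 x 46 x 28 mm (x, y, z), 0.52 kg, a large and a small hole in its top. Origin: centre of underside, z up. In the top edge of each x end a notch, open up and outward, 10 mm long in x, 9 mm deep, centred on y = 0: 30 mm wide in y at the +x end (by the large hole), 18 mm at the -x end. The guide plate sits on top, +x over +x (wrong way round it does not enter).
- guide_plate: disc cutter's upper half: bright steel plate 64 x 46 x 16 mm, 0.34 kg, a brass key in each x end, seen on top and standing 7 mm out below as a lug 8 mm long in x (24-32 mm off centre), 26 mm wide in y at +x (by the large hole), 14 mm at -x. Starts standing on its lugs; origin mid-plate at lug underside, plate from z = 7 to 23 mm, z up. 2 mm play in the notches; seated, origin 21 mm above the block's.
- cutting_punch: cutting punch: plain round dark steel cylinder, 20 mm diameter, 50 mm tall, bright at the foot, with a thin brass ring; about 0.12 kg. It starts standing upright. Origin: centre of its underside, z up.
- doming_block: doming block: brass cube of 40 mm with round hollows in its faces, about 0.5 kg. Origin: centre of its underside, z up.
- ball_punch: steel punch lying down, 82 mm long along its x: dark octagonal shank 18 mm across flats (x = -42 to +12 mm), thin waist, bright 18 mm ball at the +x end (to +40 mm); 0.14 kg, balance point near x = -4 mm; grip the shank around x = -8 mm. Origin on its axis, 9 mm above what it lies on; z starts up.
- flux_jar: bystander: small amber jar with a white cap, 44 mm diameter, 46 mm tall, standing among the stock. Origin: centre of its underside.
- mallet: bystander: rawhide mallet lying on the bench right of the work: handle 18 mm thick along its y, about 200 mm, head 38 mm diameter at y = +105 mm. Origin: at bench level under the middle of the handle.
- ring_clamp: bystander: wooden ring clamp lying on the bench left of the work, 130 x 24 x 24 mm (x, y, z). Origin: centre of its underside.
Mind the look-alikes: they are no part of the job. Several things have the shape of the yellow_tray; the one meant has the colours described above. What is shaped like the ball_punch but purple is not meant.

How it is judged:
By the outcome, as a careful person would: the job done as asked, in the order asked, and still so for the second after the job is handed in, with the robot touching nothing.
It also fails if it takes over 120 s, if anything falls off the work surface, if the arm or the gripper's body presses on something with over 40 N, if the wrist force passes 120 N, or if a joint passes its speed limit or range.

## Robot

A 6-joint arm with a two-finger parallel gripper is mounted at the origin on the work surface. World frame = base frame: x ahead of the robot, y to its left, z up, the work surface at z = 0. Lengths are in m, angles in rad, forces in N, time in s.
With the tool pointing down it reaches from about 0.225 to 0.875 m from the base axis. Payload 3.4 kg.
Tool frame: the origin (TCP) lies midway between the tips of the shut fingers; the grasp point (between the pads) lies 19 mm behind it (manip.pinch_z is the distance from the TCP to the grasp point, in m); z points along the fingers, y is the line along which they close (so a half turn about z gives the same grasp; the last joint's range is limited). The gripper opens to 85 mm and grips with 20 to 120 N. Pads are 22 mm wide; open, the fingers measure 114 mm over their backs; the gripper's body (76 mm by 85 mm) begins 54 mm behind the grasp point. The pads swing forward as they close: fully open they stand 13 mm farther back than shut.
Start: joints at [1.196, 0.276, 1.505, -0, 1.361, -0.121], TCP at [0.144, 0.557, 0.231] pointing down, gripper open.
Joint ranges: [-2.89, 2.89], [-0.75, 2.08], [0.22, 2.7], [-1.18, 4.32], [0.11, 2.71], [-2.7, 2.7]. Speed limits (rad/s): [2.57, 2.57, 3.14, 3.14, 3.14, 3.14].

## Interface

Orientations are given as a unit quaternion [w, x, y, z].
In Python, from rig import manip gives the robot as it stands.
- The arm moves only by the tool carry_out, never from a script. Its arguments are lists of equal length, an entry for each row: "delta_pos": the shift along the tool's x, y, z scaled (see below), a list of three; "turn": the turn, a rotation vector about the tool's x, y, z scaled (see below), a list of three; "claw": the closure, from -1 (fully open) to 1 (shut). A call has 1 to 12 rows; each row is the pose to reach, as a shift and turn from the pose commanded when the call began, along the tool's axes at that moment; what a row does not reach only later rows make up. The controller multiplies each number of a shift by 400 mm and each number of a turn by 30 degrees. A row lasts 1/10 s, in which the tool goes at most 50 mm and 8.59 degrees, less where a joint would pass 70% of its speed; a pose out of reach is approached as far as the arm can. A call with a number of a shift or a turn outside -1 to 1 is refused whole. A call with a gripper value outside its range is refused whole. The fingers move at their own pace and stop on an object; "force" is the grip in N (left out, the last holds). Time passes only in rows, so rows that repeat a pose let the fingers close. It gives the time, the measured TCP pose, the force, the opening and the grip force at its end, in the units of the state.
- manip.get_state(): the state, without advancing time (a new reading comes with each control period).
- manip.get_image(name): name is "side" or "top"; returns a dict with "image" (384x512x3 uint8, red, green, blue), "z_map" (384x512 float32, m along the optical axis (not along the pixel's ray), 0 where there is no reading), "fx", "fy", "cx", "cy" (pixels), "k1" (the pictures are not rectified: a ray, as slopes to the right and down, at radius r is drawn at 1 + k1 r^2 times it, then the intrinsics apply), "world_to_cam" (4x4, takes a point from world to camera coordinates). Camera axes: x right, y down, z forward; pixel columns grow to the right and rows downward; lengths in m; the calibration is good to about 2 mm. A picture is of the moment at which its call begins.
- manip.sign_off(): hands the job in; it is judged then, once.
Trained networks look in the newest picture that a camera, given by its name, has taken for a name from the list of things; names that differ only in an ending like _2 or _b are one class to them, and where a whole thing is asked for, a point or a joint stands for the part that bears it (a point fixed in the world has none). Each returns a list of dicts, best first, with "score" (0 to 1); they miss things now and then, are a little off and sometimes report something else, mostly with a low value. They report only what shows in the picture. A call takes as long as a camera call. They do not tell look-alikes from the thing itself.
- manip.spot_in(camera, query): "point" ([x, y, z] in m, in world coordinates, good to about 4 mm: the middle of the surface that is visible of it).
- manip.place_of(camera, query): "point" ([x, y, z] in m, in world coordinates, good to about 4 mm: a listed point, or the origin of a listed thing).
The state is a dict: "clock": time; "qpos": joint angles; "qd": joint speeds; "effort": joint torques, N m; "position": TCP position; "ee_rot": TCP orientation; "contact_force": force on the tool from outside, world axes, zero at the start; "moment": the same for the moment, N m; "width": finger opening in m; "gripper_force": force on a finger pad.
Only numpy, scipy, OpenCV 4.12 (cv2) and the standard library are available. Lean on these libraries where they do the work, as an engineer would, in place of code of your own. Each camera call takes 0.05 s, during which the arm holds its last target. There are 200 camera calls.

## Working session

There is one attempt and no reset: what is moved stays moved. The work goes in short steps, Python scripts to look and compute and a tool call to move; the robot and the scene stay as the last step left them, time stands still between calls to the robot, and variables do not carry over. Pictures are saved under pics/ and viewed, at most 14 in all, crops included, and the job is handed in when it is done.

Besides the shell and the picture viewer there is one more tool, called after "Request:" by a JSON object that holds its "method" and its "body", one argument or row to a line. carry_out: Moves the arm, as the interface text tells. Shifts and turns lie within -1 to 1; 1 stands for 400 mm of shift or 30 degrees of turn. Its arguments: {"type":"object","properties":{"delta_pos":{"type":"array","items":{"type":"array","items":{"type":"number","minimum":-1,"maximum":1}}},"turn":{"type":"array","items":{"type":"array","items":{"type":"number","minimum":-1,"maximum":1}}},"claw":{"type":"array","items":{"type":"number"}},"force":{"type":"number"}},"required":["delta_pos","turn","claw"]}

```bash
ls; mkdir -p pics
cat > h.py <<'E'
import numpy as np, cv2, pickle
from rig import manip
def snap(n):
    d=manip.get_image(n); pickle.dump(d,open(f'/tmp/{n}.pkl','wb')); return d
def load(n): return pickle.load(open(f'/tmp/{n}.pkl','rb'))
def cloud(d):
    h,w=d['z_map'].shape
    u,v=np.meshgrid(np.arange(w),np.arange(h))
    K=np.array([[d['fx'],0,d['cx']],[0,d['fy'],d['cy']],[0,0,1.]])
    p=cv2.undistortPoints(np.stack([u,v],-1).reshape(-1,1,2).astype(np.float64),K,np.array([d['k1'],0,0,0,0.])).reshape(h,w,2)
    z=d['z_map']; P=np.stack([p[...,0]*z,p[...,1]*z,z],-1)
    T=np.linalg.inv(np.array(d['world_to_cam']))
    W=P@T[:3,:3].T+T[:3,3]; W[z==0]=np.nan
    return W
def save(img,f,s=1):
    img=cv2.resize(img,None,fx=s,fy=s,interpolation=cv2.INTER_CUBIC); cv2.imwrite('pics/'+f,img[...,::-1])
E
python3 - <<'E'
from h import *
for n in('top','side'):
    d=snap(n); save(d['image'],n+'0.png',1.5); print(n,d['fx'],d['k1'],np.round(d['world_to_cam'],3).tolist())
for q in 'blue_tray yellow_tray die_block guide_plate cutting_punch doming_block ball_punch flux_jar mallet ring_clamp'.split():
    print(q,[(np.round(r['point'],3).tolist(),round(r['score'],2)) for r in manip.place_of('top',q)])
print(manip.get_state(), manip.pinch_z)
E
```

```text
pics
top 429.70931170688874 -0.15952644054506943 [[-0.007, -1.0, -0.005, -0.009], [-0.992, 0.007, -0.126, 0.554], [0.126, 0.004, -0.992, 1.183], [0.0, 0.0, 0.0, 1.0]]
side 377.42312097901674 -0.008369151860794186 [[0.836, -0.549, 0.012, -0.463], [-0.378, -0.591, -0.713, 0.239], [0.398, 0.591, -0.701, 0.816], [0.0, 0.0, 0.0, 1.0]]
blue_tray [([0.581, -0.242, -0.003], 0.93), ([0.593, 0.063, 0.0], 0.71), ([0.465, 0.064, -0.002], 0.22)]
yellow_tray [([0.555, 0.236, -0.004], 0.82), ([0.273, 0.339, 0.006], 0.81)]
die_block [([0.593, 0.063, 0.001], 0.71)]
guide_plate [([0.469, 0.064, -0.001], 0.88)]
cutting_punch [([0.465, -0.07, 0.002], 0.45)]
doming_block [([0.69, -0.054, -0.002], 0.8)]
ball_punch [([0.699, 0.071, 0.005], 0.66), ([0.801, 0.024, 0.008], 0.6)]
flux_jar [([0.588, -0.075, 0.002], 0.61), ([0.559, 0.238, -0.001], 0.3)]
mallet [([0.49, -0.45, -0.005], 0.78), ([0.518, 0.449, -0.003], 0.61), ([0.58, -0.24, 0.001], 0.52)]
ring_clamp [([0.516, 0.447, -0.001], 0.73), ([0.467, -0.072, -0.001], 0.24)]
{'clock': 0.6, 'qpos': array([ 1.19600940e+00,  2.75854217e-01,  1.50487231e+00, -4.67987608e-05,
        1.36072864e+00, -1.20967398e-01]), 'qd': array([ 0.00050028, -0.00045484, -0.00053516, -0.00050623, -0.0013786 ,
        0.00035298]), 'effort': array([-9.42999141e-04, -4.16392279e+01, -2.45984012e+01, -1.74580514e-04,
        4.29483125e-04,  1.71015995e-05]), 'position': array([0.14439866, 0.55660466, 0.2313652 ]), 'ee_rot': array([3.90525515e-05, 1.26564529e-01, 9.91958374e-01, 6.10304251e-05]), 'contact_force': array([ 0.11976834,  0.54029462, -0.69794188]), 'moment': array([-0.04285596,  0.05038001, -0.01209842]), 'gripper_force': 0.0, 'width': 0.0853617823730908} 0.0187
```

View pics/top0.png

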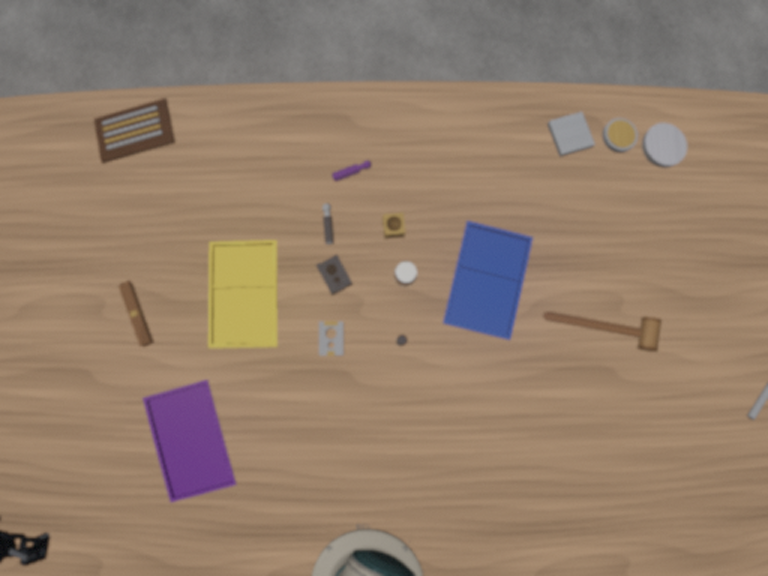

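View pics/side0.png

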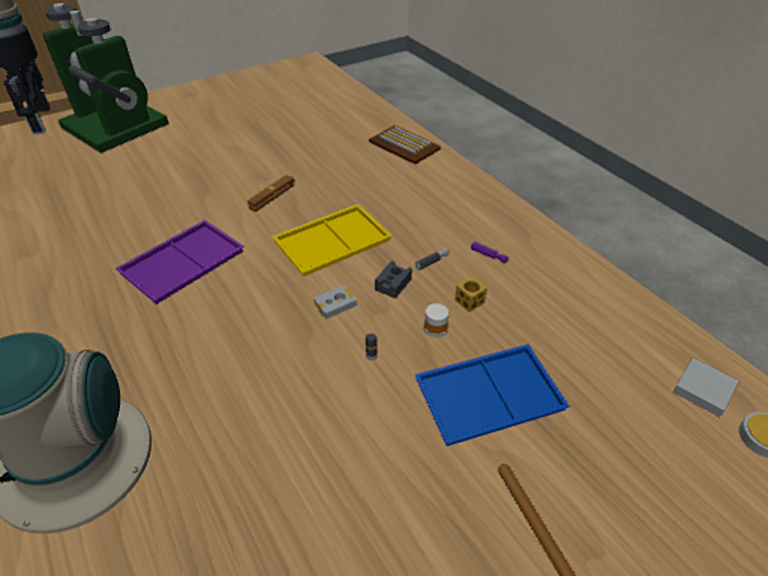

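The top picture shows the yellow tray at (243,293), the blue at (488,280), the die block at (334,274), the guide plate at (331,338), the cutting punch at (402,340), the brass cube at (394,225), the steel ball punch at (328,222) and the jar at (405,272). The decoys are the purple tray at (190,440) and the purple punch at (351,170); I take the yellow/blue trays and the dark/bright punch.

```bash
cat >> h.py <<'E'
def rect(W,mask,zmin=-1,zmax=1):
    m=mask&(W[...,2]>zmin)&(W[...,2]<zmax)
    p=W[m][:,:2]; (c,s,a)=cv2.minAreaRect((p*1000).astype(np.float32)); return np.round(c,1),np.round(s,1),round(a,1),len(p),np.round(np.percentile(W[m][:,2]*1000,[2,50,98]),1)
E
python3 - <<'E'
from h import *
d=load('top'); W=cloud(d); hsv=cv2.cvtColor(d['image'],cv2.COLOR_RGB2HSV)
T=np.ones(W.shape[:2],bool)
bench=W[150:170,180:200,2]; print('bench z',np.nanmean(bench),np.nanstd(bench))
def box(cx,cy,r): 
    m=np.zeros_like(T); cx,cy,r=int(cx/1.5),int(cy/1.5),int(r/1.5); m[cy-r:cy+r,cx-r:cx+r]=1; return m
for n,(x,y,r) in dict(die=(334,274,26),plate=(331,338,24),cut=(402,340,18),cube=(394,225,18),ball=(328,222,26),jar=(405,272,18)).items():
    for zm in (.005,.010,.018):
        try: print(n,zm,*rect(W,box(x,y,r),zm))
        except Exception as e: print(n,zm,'none')
H=hsv[...,0]; S=hsv[...,1]
for n,lo,hi,c in(('yellow',24,34,(243,293,75)),('blue',105,125,(488,280,75))):
    m=(H>=lo)&(H<=hi)&(S>130)&box(*c); print(n,*rect(W,m)); print(' rim',*rect(W,m,.009))
img=d['image']; crop=img[130:250,130:370]; save(crop,'crop1.png',3.3)
E
```

```text
bench z 0.0020519651957124634 0.004683105856572096
die 0.005 [597.2  63.6] [94.4 96.1] 7.7 400 [ 5.4 26.5 32.6]
die 0.01 [590.2  60.8] [65.5 45. ] 26.5 361 [15.4 27.  32.6]
die 0.018 [590.4  60.9] [65.2 45. ] 26.5 330 [18.5 27.2 32.8]
plate 0.005 [470.6  70.7] [89.7 89.5] 89.7 346 [ 5.2 23.3 28.5]
plate 0.01 [468.1  66.5] [43.2 63. ] 89.9 311 [18.3 23.6 28.6]
plate 0.018 [468.1  66.5] [43.2 63. ] 89.9 306 [19.  23.6 28.6]
cut 0.005 [465.3 -69.1] [60.7 66.3] 86.8 60 [ 5.2 48.1 52.7]
cut 0.01 [461.3 -66.8] [18.1 19. ] 43.1 49 [12.2 49.  52.8]
cut 0.018 [461.2 -67. ] [17.7 19. ] 44.8 46 [22.7 49.2 52.9]
cube 0.005 [682.2 -52.9] [63.7 53.2] 82.1 244 [ 6.1 37.8 44.4]
cube 0.01 [684.3 -54.6] [41.9 40. ] 4.6 226 [15.  38.6 44.5]
cube 0.018 [684.3 -54.7] [41.8 39.9] 4.5 216 [23.6 38.7 44.5]
ball 0.005 [694.1  78.7] [100.4  93.4] 4.3 197 [ 5.1 14.9 22.6]
ball 0.01 [692.9  73.9] [82.4 18. ] 5.3 153 [11.3 16.5 23.2]
ball 0.018 [689.9  73.5] [71.2 13.2] 3.5 46 [18.2 19.9 24.2]
jar 0.005 [599.7 -75.1] [62.6 68.2] 2.6 216 [ 5.6 44.9 50.6]
jar 0.01 [588.2 -75.8] [39.4 40.6] 2.2 199 [12.7 45.2 50.7]
jar 0.018 [588.7 -75.1] [39.  37.7] 89.9 179 [19.5 45.4 50.9]
yellow [556.4 239.5] [199.8 128.6] 1.1 2683 [-1.   4.3 16. ]
 rim [556.4 239.5] [199.8 128.6] 1.1 312 [ 9.2 13.7 19.6]
blue [ 578.5 -236.7] [125. 197.] 76.2 2752 [-1.8  3.7 14.5]
 rim [ 577.9 -236.5] [125.  195.8] 76.2 200 [ 9.1 12.5 19.4]
```

View pics/crop1.png

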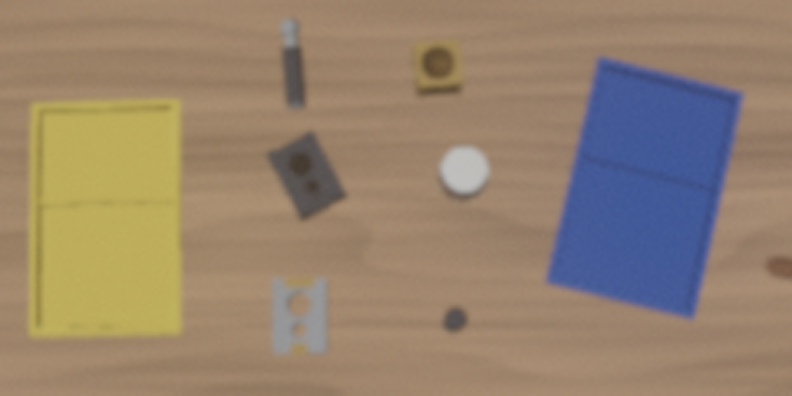

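I choose the blue tray (top view pixel 488,280), the brass cube (394,225) and the steel punch (328,222). The crop confirms this, and shows the die's and the plate's large holes pointing away from the robot (+x).

```bash
cat > plan.py <<'E'
import sys, numpy as np
from scipy.spatial.transform import Rotation as R
from rig import manip
# args: waypoints x,y,z,psi (mm, deg; '=' keeps the previous value)
def down(psi):
    a=np.radians(psi); y=np.array([np.cos(a),np.sin(a),0]); z=np.array([0,0,-1.]); return R.from_matrix(np.c_[np.cross(y,z),y,z])
s=manip.get_state(); w,x,y,z=s['ee_rot']; r=R.from_quat([x,y,z,w]); p=s['position']*1000
ym=r.as_matrix()[:,1]; prev=[*p,np.degrees(np.arctan2(ym[1],ym[0]))]
print('t',round(s['clock'],1),'at',np.round(prev,1),'F',np.round(s['contact_force'],1),'w',round(s['width']*1000,1),'g',round(s['gripper_force'],1))
for a in sys.argv[1:]:
    t=[prev[i] if v=='=' else prev[i]+float(v[1:]) if v[0]=='d' else float(v) for i,v in enumerate(a.split(','))]
    rt=down(t[3]); d=r.inv().apply(np.array(t[:3])-p)/400; v=np.degrees((r.inv()*rt).as_rotvec())/30
    n=max(np.linalg.norm(d)*8,np.linalg.norm(v)*30/8.59)
    print(np.round(t,1),'d',np.round(d,4).tolist(),'turn',np.round(v,4).tolist(),'rows %.1f'%n)
    p=np.array(t[:3]); r=rt; prev=t
E
python3 plan.py 324,353,200,51.8 504,149,160,28.2 684,-55,110,4.5 =,=,30,= =,=,4,=
```

```text
t 0.6 at [144.4 556.6 231.4  75.5] F [ 0.1  0.5 -0.7] w 85.4 g 0.0
[324.  353.  200.   51.8] d [-0.5624, -0.38, 0.0784] turn [0.0003, 0.0001, 0.7886] rows 5.5
[504.  149.  160.   28.2] d [-0.669, -0.1225, 0.1] turn [0.0, 0.0, 0.7867] rows 5.5
[684.  -55.  110.    4.5] d [-0.6621, 0.1556, 0.125] turn [0.0, 0.0, 0.79] rows 5.5
[684.  -55.   30.    4.5] d [0.0, 0.0, 0.2] turn [0.0, 0.0, 0.0] rows 1.6
[684.  -55.    4.    4.5] d [0.0, 0.0, 0.065] turn [0.0, 0.0, 0.0] rows 0.5
```

Request:
{"method": "carry_out", "body": {
  "delta_pos": [
    [-0.5624,-0.38,0.0784],
    [-0.5624,-0.38,0.0784],
    [-0.5624,-0.38,0.0784],
    [-0.5624,-0.38,0.0784],
    [-0.5624,-0.38,0.0784],
    [-0.5624,-0.38,0.0784]
  ],
  "turn": [
    [0,0,0.7886],
    [0,0,0.7886],
    [0,0,0.7886],
    [0,0,0.7886],
    [0,0,0.7886],
    [0,0,0.7886]
  ],
  "claw": [-1,-1,-1,-1,-1,-1],
  "force": 60
}}

```text
clock: 1.2
position: [0.3258, 0.35, 0.1997]
ee_rot: [0.001, 0.328, 0.945, -0.001]
contact_force: [0.1, 0.3, 0.5]
width: 0.0852
gripper_force: 0.0
```

Request:
{"method": "carry_out", "body": {
  "delta_pos": [
    [-0.669,-0.1225,0.1],
    [-0.669,-0.1225,0.1],
    [-0.669,-0.1225,0.1],
    [-0.669,-0.1225,0.1],
    [-0.669,-0.1225,0.1],
    [-0.669,-0.1225,0.1]
  ],
  "turn": [
    [0,0,0.7867],
    [0,0,0.7867],
    [0,0,0.7867],
    [0,0,0.7867],
    [0,0,0.7867],
    [0,0,0.7867]
  ],
  "claw": [-1,-1,-1,-1,-1,-1]
}}

```text
clock: 1.8
position: [0.5066, 0.1459, 0.1595]
ee_rot: [0.001, 0.515, 0.857, -0.0]
contact_force: [-0.1, 1.1, 0.2]
width: 0.0855
gripper_force: 0.0
```

Request:
{"method": "carry_out", "body": {
  "delta_pos": [
    [-0.6621,0.1556,0.125],
    [-0.6621,0.1556,0.125],
    [-0.6621,0.1556,0.125],
    [-0.6621,0.1556,0.125],
    [-0.6621,0.1556,0.125],
    [-0.6621,0.1556,0.125],
    [-0.6621,0.1556,0.125],
    [-0.6621,0.1556,0.125]
  ],
  "turn": [
    [0,0,0.79],
    [0,0,0.79],
    [0,0,0.79],
    [0,0,0.79],
    [0,0,0.79],
    [0,0,0.79],
    [0,0,0.79],
    [0,0,0.79]
  ],
  "claw": [-1,-1,-1,-1,-1,-1,-1,-1]
}}

```text
clock: 2.6
position: [0.6837, -0.0553, 0.1092]
ee_rot: [-0.001, 0.679, 0.734, -0.0]
contact_force: [-0.3, -0.0, 0.7]
width: 0.0853
gripper_force: 0.0
```

```bash
python3 plan.py 684,-55,40,4.5 =,=,6,=
python3 - <<'E'
from h import *
d=snap('side'); save(d['image'][130:330,180:420],'s1.png',3)
E
```

```text
t 2.6 at [683.7 -55.3 109.2   4.4] F [-0.3 -0.   0.7] w 85.3 g 0.0
[684.  -55.   40.    4.5] d [0.0004, 0.0012, 0.1731] turn [-0.0029, -0.0019, -0.0023] rows 1.4
[684.  -55.    6.    4.5] d [0.0, 0.0, 0.085] turn [0.0, 0.0, 0.0] rows 0.7
```

View pics/s1.png

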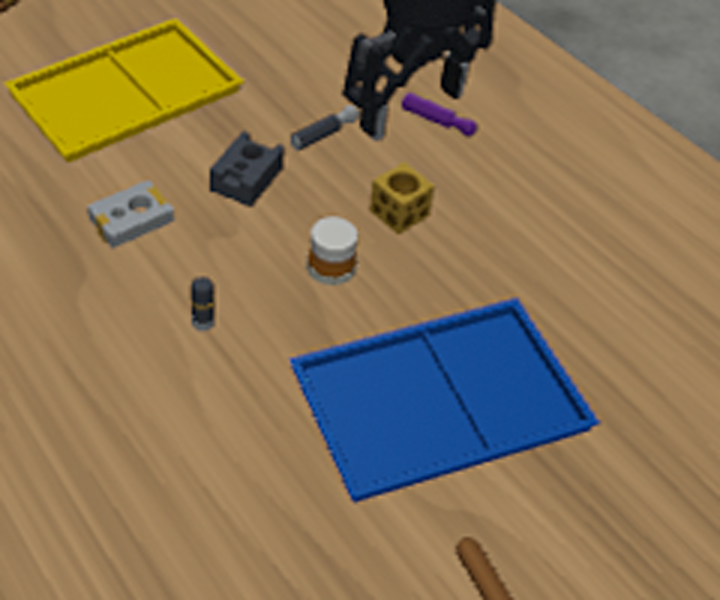

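The gripper stands over the brass cube at (400,195) in this crop, clear of the jar at (333,248). Next I go down and grasp.

Request:
{"method": "carry_out", "body": {
  "delta_pos": [
    [0,0,0.1],
    [0,0,0.2],
    [0,0,0.24],
    [0,0,0.26],
    [0,0,0.26],
    [0,0,0.26],
    [0,0,0.26],
    [0,0,0.26],
    [0,0,0.26],
    [0,0,0.26],
    [0,0,0.26]
  ],
  "turn": [
    [0,0,0],
    [0,0,0],
    [0,0,0],
    [0,0,0],
    [0,0,0],
    [0,0,0],
    [0,0,0],
    [0,0,0],
    [0,0,0],
    [0,0,0],
    [0,0,0]
  ],
  "claw": [-1,-1,-1,-1,-1,0.2,1,1,1,1,1],
  "force": 60
}}

```text
clock: 3.75
position: [0.6854, -0.0551, 0.0077]
ee_rot: [0.001, 0.679, 0.734, 0.001]
contact_force: [0.0, 1.7, 6.1]
width: 0.0387
gripper_force: 62.2
```

```bash
python3 - <<'E'
import numpy as np
for n,(x,y,a) in dict(blue=(578.3,-236.7,-13.2),yellow=(556.4,239.5,0.8)).items():
    c,s=np.cos(np.radians(a)),np.sin(np.radians(a))
    for t in(-42,57): print(n,t,x+c*t,y+s*t)
from h import *
d=load('top'); W=cloud(d); hsv=cv2.cvtColor(d['image'],cv2.COLOR_RGB2HSV)
# blue yaw from contour corners on the rim
m=((hsv[...,0]>105)&(hsv[...,0]<125)&(hsv[...,1]>130)).astype(np.uint8)
c=max(cv2.findContours(m,cv2.RETR_EXTERNAL,cv2.CHAIN_APPROX_NONE)[0],key=cv2.contourArea)
q=cv2.approxPolyDP(c,8,True)[:,0]; 
for u,v in q: print(u,v,np.round(W[v,u]*1000,1))
E
python3 plan.py
```

```text
blue -42 537.4096860793272 -227.10926345535245
blue 57 633.7939974637701 -249.71599959630737
yellow -42 514.4040939916092 238.9135884257559
yellow 57 613.3944438685303 240.29584427933128
312 151 [ 685.4 -202.2    4.2]
298 213 [ 501.4 -155.5   13.7]
338 223 [ 471.3 -270.5   14.7]
352 161 [ 653.1 -318.7   13. ]
t 3.8 at [685.4 -55.1   7.7   4.5] F [0.  1.7 6.1] w 38.7 g 62.2
```

Request:
{"method": "carry_out", "body": {
  "delta_pos": [
    [0,0,-0.05],
    [0,0,-0.15],
    [0,0,-0.26],
    [0,0,-0.26]
  ],
  "turn": [
    [0,0,0],
    [0,0,0],
    [0,0,0],
    [0,0,0]
  ],
  "claw": [1,1,1,1]
}}

```text
clock: 4.15
position: [0.6879, -0.0558, 0.1159]
ee_rot: [0.005, 0.679, 0.734, 0.003]
contact_force: [2.0, -0.6, -5.1]
width: 0.0394
gripper_force: 62.4
```

```bash
python3 plan.py 537,-227,110,-14 =,=,10.5,=
```

```text
t 4.2 at [687.9 -55.8 115.9   4.5] F [ 2.  -0.6 -5.1] w 39.4 g 62.4
[ 537. -227.  110.  -14.] d [-0.3972, -0.4098, 0.0112] turn [0.0226, 0.0021, 0.6166] rows 4.6
[ 537.  -227.    10.5  -14. ] d [0.0, 0.0, 0.2487] turn [0.0, 0.0, 0.0] rows 2.0
```

Request:
{"method": "carry_out", "body": {
  "delta_pos": [
    [-0.08,-0.08,0],
    [-0.17,-0.17,0],
    [-0.26,-0.26,0],
    [-0.34,-0.34,0],
    [-0.39,-0.4,0],
    [-0.3972,-0.4098,0],
    [-0.3972,-0.4098,0],
    [-0.3972,-0.4098,0],
    [-0.3972,-0.4098,0]
  ],
  "turn": [
    [0,0,0.2],
    [0,0,0.4],
    [0,0,0.6],
    [0,0,0.6166],
    [0,0,0.6166],
    [0,0,0.6166],
    [0,0,0.6166],
    [0,0,0.6166],
    [0,0,0.6166]
  ],
  "claw": [1,1,1,1,1,1,1,1,1]
}}

```text
clock: 5.05
position: [0.5336, -0.2252, 0.1092]
ee_rot: [-0.001, 0.788, 0.616, 0.0]
contact_force: [0.7, 0.1, -5.5]
width: 0.039
gripper_force: 63.0
```

```bash
python3 plan.py 537,-227,30,-14 =,=,11,=
```

```text
t 5.0 at [ 533.6 -225.2  109.2  -13.9] F [ 0.7  0.1 -5.5] w 39.0 g 63.0
[ 537. -227.   30.  -14.] d [-0.0025, 0.0095, 0.198] turn [-0.0012, -0.0016, 0.0024] rows 1.6
[ 537. -227.   11.  -14.] d [0.0, 0.0, 0.0475] turn [0.0, 0.0, 0.0] rows 0.4
```

Request:
{"method": "carry_out", "body": {
  "delta_pos": [
    [0,0.005,0.08],
    [0,0.0095,0.16],
    [0,0.0095,0.21],
    [0,0.0095,0.23],
    [0,0.0095,0.238],
    [0,0.0095,0.242],
    [0,0.0095,0.245],
    [0,0.0095,0.245]
  ],
  "turn": [
    [0,0,0],
    [0,0,0],
    [0,0,0],
    [0,0,0],
    [0,0,0],
    [0,0,0],
    [0,0,0],
    [0,0,0]
  ],
  "claw": [1,1,1,1,1,1,1,1]
}}

```text
clock: 5.85
position: [0.5374, -0.2275, 0.0129]
ee_rot: [0.001, 0.788, 0.616, 0.0]
contact_force: [-1.1, -0.5, -6.7]
width: 0.0389
gripper_force: 62.7
```

Request:
{"method": "carry_out", "body": {
  "delta_pos": [
    [0,0,0.002],
    [0,0,0.004],
    [0,0,0.006],
    [0,0,0.006]
  ],
  "turn": [
    [0,0,0],
    [0,0,0],
    [0,0,0],
    [0,0,0]
  ],
  "claw": [1,1,1,1]
}}

```text
clock: 6.25
position: [0.537, -0.2273, 0.0106]
ee_rot: [0.0, 0.788, 0.616, 0.0]
contact_force: [-2.1, 0.9, 3.7]
width: 0.0391
gripper_force: 64.0
```

Request:
{"method": "carry_out", "body": {
  "delta_pos": [
    [0,0,0],
    [0,0,0],
    [0,0,0],
    [0,0,-0.05],
    [0,0,-0.15],
    [0,0,-0.25],
    [0,0,-0.25],
    [0,0,-0.25]
  ],
  "turn": [
    [0,0,0],
    [0,0,0],
    [0,0,0],
    [0,0,0],
    [0,0,0],
    [0,0,0],
    [0,0,0],
    [0,0,0]
  ],
  "claw": [-0.3,-0.3,-0.3,-0.3,-0.3,-0.3,-0.3,-0.3]
}}

```text
clock: 7.05
position: [0.5373, -0.2275, 0.1105]
ee_rot: [0.001, 0.788, 0.616, 0.001]
contact_force: [0.5, 0.2, -0.2]
width: 0.0553
gripper_force: 0.0
```

```bash
python3 plan.py 586,-127,110,-38 635,-27,100,-61.5 685,73,90,-85
python3 - <<'E'
from h import *
d=snap('top'); save(d['image'][100:240,200:370],'t1.png',3.5); W=cloud(d)
m=np.zeros(W.shape[:2],bool); m[160:220,300:350]=1
print(rect(W,m,.024,.06))
E
```

```text
t 7.0 at [ 537.3 -227.5  110.5  -14. ] F [ 0.5  0.2 -0.2] w 55.3 g 0.0
[ 586. -127.  110.  -38.] d [0.2732, 0.0573, 0.0013] turn [0.0051, 0.0002, 0.8001] rows 2.8
[635.  -27.  100.  -61.5] d [0.2724, -0.0574, 0.025] turn [0.0, 0.0, 0.7833] rows 2.7
[685.  73.  90. -85.] d [0.2291, -0.1601, 0.025] turn [0.0, 0.0, 0.7833] rows 2.7
(array([ 553.1, -209. ]), array([ 2.8, 13.2]), 61.5, 5, array([41.1, 44.1, 47.8]))
```

View pics/t1.png

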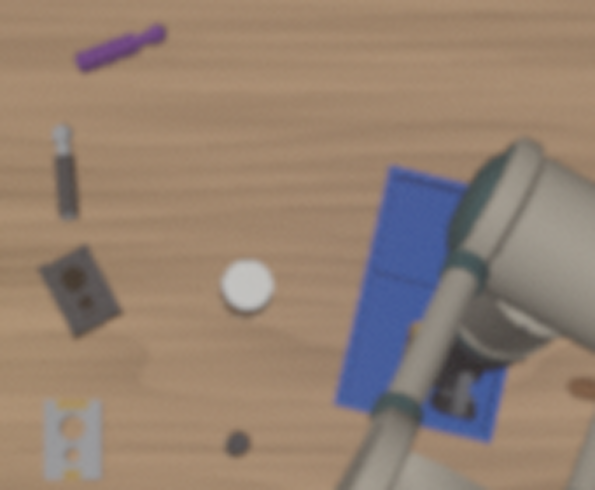

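The arm hides most of the blue tray; a corner of the cube shows at (415,328) in the large compartment, and nothing else has moved. Next is the ball punch at (66,170).

Request:
{"method": "carry_out", "body": {
  "delta_pos": [
    [0.1,0.02,0],
    [0.2,0.04,0],
    [0.2732,0.0573,0],
    [0.2732,0.0573,0]
  ],
  "turn": [
    [0,0,0.27],
    [0,0,0.54],
    [0,0,0.8],
    [0,0,0.8]
  ],
  "claw": [-0.3,-0.3,-0.3,-0.3]
}}

```text
clock: 7.5
position: [0.5856, -0.123, 0.1074]
ee_rot: [-0.002, 0.898, 0.439, -0.001]
contact_force: [-0.4, -1.0, -0.2]
width: 0.0557
gripper_force: 0.0
```

Request:
{"method": "carry_out", "body": {
  "delta_pos": [
    [0.09,-0.02,0.01],
    [0.18,-0.04,0.02],
    [0.2724,-0.0574,0.025],
    [0.2724,-0.0574,0.025]
  ],
  "turn": [
    [0,0,0.27],
    [0,0,0.54],
    [0,0,0.7833],
    [0,0,0.7833]
  ],
  "claw": [-0.3,-0.3,-0.3,-0.3]
}}

```text
clock: 7.9
position: [0.6349, -0.0234, 0.0973]
ee_rot: [-0.001, 0.969, 0.248, -0.001]
contact_force: [0.2, -0.2, 0.5]
width: 0.0555
gripper_force: 0.0
```

Request:
{"method": "carry_out", "body": {
  "delta_pos": [
    [0.09,-0.06,0.01],
    [0.18,-0.12,0.02],
    [0.2291,-0.1601,0.025],
    [0.2291,-0.1601,0.025],
    [0.2291,-0.1601,0.025],
    [0.2291,-0.1601,0.025]
  ],
  "turn": [
    [0,0,0.27],
    [0,0,0.54],
    [0,0,0.7833],
    [0,0,0.7833],
    [0,0,0.7833],
    [0,0,0.7833]
  ],
  "claw": [-0.3,-0.3,-0.3,-0.3,-0.3,-0.3]
}}

```text
clock: 8.5
position: [0.6833, 0.0714, 0.0889]
ee_rot: [0.0, 0.999, 0.044, -0.001]
contact_force: [-0.2, -0.9, 0.0]
width: 0.0553
gripper_force: 0.0
```

```bash
python3 plan.py 685,73.2,20,-85 =,=,3,=
python3 - <<'E'
from h import *
d=snap('top'); W=cloud(d); V=d['image'].max(2)
hsv=cv2.cvtColor(d['image'],cv2.COLOR_RGB2HSV)
m=np.zeros(W.shape[:2],bool); m[140:225,290:360]=1
m&=(hsv[...,0]>12)&(hsv[...,0]<30)&(hsv[...,1]>90)
print('cube',rect(W,m,.03,.06))
E
```

```text
t 8.5 at [683.3  71.4  88.9 -85. ] F [-0.2 -0.9  0. ] w 55.3 g 0.0
[685.   73.2  20.  -85. ] d [0.0049, -0.0042, 0.1721] turn [0.0015, 0.0039, 0.0014] rows 1.4
[685.   73.2   3.  -85. ] d [0.0, 0.0, 0.0425] turn [0.0, 0.0, 0.0] rows 0.3
cube (array([ 534.3, -224.1]), array([36.8, 36.7]), 76.1, 162, array([32.4, 40.8, 46.9]))
```

Request:
{"method": "carry_out", "body": {
  "delta_pos": [
    [0.002,0,0.08],
    [0.002,0,0.16],
    [0.002,0,0.19],
    [0.002,0,0.205],
    [0.002,0,0.212],
    [0.002,0,0.212]
  ],
  "turn": [
    [0,0,0],
    [0,0,0],
    [0,0,0],
    [0,0,0],
    [0,0,0],
    [0,0,0]
  ],
  "claw": [-0.3,-0.3,-0.3,-0.3,-0.3,-0.3]
}}

```text
clock: 9.15
position: [0.6859, 0.0731, 0.0057]
ee_rot: [0.0, 0.999, 0.044, 0.001]
contact_force: [-1.1, -0.3, 0.6]
width: 0.0556
gripper_force: 0.0
```

Request:
{"method": "carry_out", "body": {
  "delta_pos": [
    [0,0,0],
    [0,0,0],
    [0,0,0],
    [0,0,0],
    [0,0,0],
    [0,0,0]
  ],
  "turn": [
    [0,0,0],
    [0,0,0],
    [0,0,0],
    [0,0,0],
    [0,0,0],
    [0,0,0]
  ],
  "claw": [0.3,1,1,1,1,1],
  "force": 50
}}

```text
clock: 9.75
position: [0.6858, 0.0735, 0.0059]
ee_rot: [-0.0, 0.999, 0.044, 0.001]
contact_force: [-0.6, -0.3, 5.6]
width: 0.0162
gripper_force: 50.0
```

Request:
{"method": "carry_out", "body": {
  "delta_pos": [
    [0,0,-0.05],
    [0,0,-0.14],
    [0,0,-0.2],
    [0,0,-0.22],
    [0,0,-0.22],
    [0,0,-0.22]
  ],
  "turn": [
    [0,0,0],
    [0,0,0],
    [0,0,0],
    [0,0,0],
    [0,0,0],
    [0,0,0]
  ],
  "claw": [1,1,1,1,1,1]
}}

```text
clock: 10.35
position: [0.684, 0.0734, 0.0911]
ee_rot: [-0.0, 0.999, 0.044, -0.001]
contact_force: [-0.8, 0.1, -1.9]
width: 0.0163
gripper_force: 49.1
```

```bash
python3 plan.py 673,-35,100,-61.5 655,-140,100,-38 635.5,-241.5,100,-14
python3 - <<'E'
from h import *
d=snap('side'); save(d['image'][120:330,200:440],'s2.png',2.5)
E
```

```text
t 10.3 at [684.   73.4  91.1 -85. ] F [-0.8  0.1 -1.9] w 16.3 g 49.1
[673.  -35.  100.  -61.5] d [-0.051, 0.2676, -0.0222] turn [-0.0018, 0.0053, -0.7833] rows 2.7
[ 655. -140.  100.  -38.] d [-0.1648, 0.2092, 0.0] turn [0.0, 0.0, -0.7833] rows 2.7
[ 635.5 -241.5  100.   -14. ] d [-0.23, 0.1178, 0.0] turn [0.0, 0.0, -0.8] rows 2.8
```

View pics/s2.png

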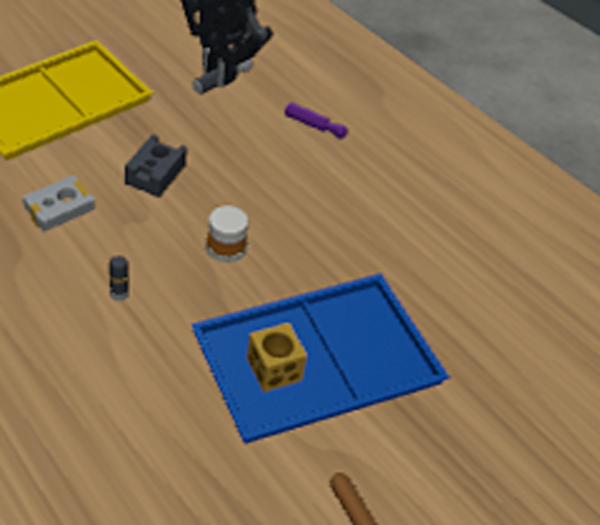

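The cube stands in the blue large compartment at (277,357), and the ball punch is held level in the gripper at (222,75).

Request:
{"method": "carry_out", "body": {
  "delta_pos": [
    [-0.015,0.09,-0.01],
    [-0.03,0.18,-0.02],
    [-0.051,0.2676,-0.0222],
    [-0.051,0.2676,-0.0222]
  ],
  "turn": [
    [0,0,-0.27],
    [0,0,-0.54],
    [0,0,-0.7833],
    [0,0,-0.7833]
  ],
  "claw": [1,1,1,1]
}}

```text
clock: 10.8
position: [0.6728, -0.0397, 0.0998]
ee_rot: [0.001, 0.97, 0.245, -0.002]
contact_force: [0.1, 0.6, -1.1]
width: 0.0161
gripper_force: 49.2
```

Request:
{"method": "carry_out", "body": {
  "delta_pos": [
    [-0.05,0.07,0],
    [-0.11,0.14,0],
    [-0.1648,0.2092,0],
    [-0.1648,0.2092,0],
    [-0.1648,0.2092,0],
    [-0.1648,0.2092,0]
  ],
  "turn": [
    [0,0,-0.27],
    [0,0,-0.54],
    [0,0,-0.7833],
    [0,0,-0.7833],
    [0,0,-0.7833],
    [0,0,-0.7833]
  ],
  "claw": [1,1,1,1,1,1]
}}

```text
clock: 11.4
position: [0.6558, -0.1387, 0.1006]
ee_rot: [-0.001, 0.899, 0.438, -0.0]
contact_force: [0.4, 1.1, -1.1]
width: 0.0161
gripper_force: 49.3
```

```bash
python3 plan.py 631.5,-258.5,100,-14 =,=,9.5,=
```

```text
t 11.4 at [ 655.8 -138.7  100.6  -38. ] F [ 0.4  1.1 -1.1] w 16.1 g 49.3
[ 631.5 -258.5  100.   -14. ] d [-0.2735, 0.1367, 0.0011] turn [-0.0041, -0.0013, -0.801] rows 2.8
[ 631.5 -258.5    9.5  -14. ] d [0.0, 0.0, 0.2262] turn [0.0, 0.0, 0.0] rows 1.8
```

Request:
{"method": "carry_out", "body": {
  "delta_pos": [
    [-0.09,0.045,0],
    [-0.18,0.09,0],
    [-0.2735,0.1367,0],
    [-0.2735,0.1367,0],
    [-0.2735,0.1367,0],
    [-0.2735,0.1367,0],
    [-0.2735,0.1367,0]
  ],
  "turn": [
    [0,0,-0.27],
    [0,0,-0.54],
    [0,0,-0.801],
    [0,0,-0.801],
    [0,0,-0.801],
    [0,0,-0.801],
    [0,0,-0.801]
  ],
  "claw": [1,1,1,1,1,1,1]
}}

```text
clock: 12.1
position: [0.6323, -0.2579, 0.1015]
ee_rot: [-0.0, 0.787, 0.616, 0.0]
contact_force: [0.5, -0.2, -2.4]
width: 0.0161
gripper_force: 49.3
```

Request:
{"method": "carry_out", "body": {
  "delta_pos": [
    [0,0,0.08],
    [0,0,0.15],
    [0,0,0.19],
    [0,0,0.21],
    [0,0,0.22],
    [0,0,0.22],
    [0,0,0.22]
  ],
  "turn": [
    [0,0,0],
    [0,0,0],
    [0,0,0],
    [0,0,0],
    [0,0,0],
    [0,0,0],
    [0,0,0]
  ],
  "claw": [1,1,1,1,1,1,1]
}}

```text
clock: 12.8
position: [0.6328, -0.26, 0.0147]
ee_rot: [0.001, 0.788, 0.616, 0.0]
contact_force: [0.6, 0.2, -0.7]
width: 0.0162
gripper_force: 49.3
```

```bash
python3 plan.py 631.5,-258.5,8.5,-14
```

```text
t 12.8 at [ 632.8 -260.    14.7  -14. ] F [ 0.6  0.2 -0.7] w 16.2 g 49.3
[ 631.5 -258.5    8.5  -14. ] d [0.0028, -0.004, 0.0155] turn [0.0039, 0.0007, 0.0015] rows 0.1
```

Request:
{"method": "carry_out", "body": {
  "delta_pos": [
    [0,0,0.004],
    [0,0,0.008],
    [0,0,0.011],
    [0,0,0.013],
    [0,0,0.014],
    [0,0,0.014]
  ],
  "turn": [
    [0,0,0],
    [0,0,0],
    [0,0,0],
    [0,0,0],
    [0,0,0],
    [0,0,0]
  ],
  "claw": [1,1,1,1,1,1]
}}

```text
clock: 13.4
position: [0.632, -0.26, 0.0089]
ee_rot: [0.0, 0.788, 0.616, 0.0]
contact_force: [-2.0, 0.6, 4.4]
width: 0.0161
gripper_force: 50.1
```

Request:
{"method": "carry_out", "body": {
  "delta_pos": [
    [0,0,0],
    [0,0,0],
    [0,0,0],
    [0,0,-0.05],
    [0,0,-0.15],
    [0,0,-0.25],
    [0,0,-0.25],
    [0,0,-0.25]
  ],
  "turn": [
    [0,0,0],
    [0,0,0],
    [0,0,0],
    [0,0,0],
    [0,0,0],
    [0,0,0],
    [0,0,0],
    [0,0,0]
  ],
  "claw": [0.15,0.15,0.15,0.15,0.15,0.15,0.15,0.15]
}}

```text
clock: 14.2
position: [0.6325, -0.2602, 0.1092]
ee_rot: [0.001, 0.788, 0.616, 0.001]
contact_force: [-0.9, -0.4, -1.7]
width: 0.0363
gripper_force: 0.0
```

```bash
python3 plan.py 611,-99,100,6 590.3,60.9,80,26.5 =,=,8,=
```

```text
t 14.2 at [ 632.5 -260.2  109.2  -14. ] F [-0.9 -0.4 -1.7] w 36.3 g 0.0
[611. -99. 100.   6.] d [0.3781, -0.1495, 0.0224] turn [0.0048, 0.0019, -0.6655] rows 3.3
[590.3  60.9  80.   26.5] d [0.403, -0.0097, 0.05] turn [0.0, 0.0, -0.6833] rows 3.2
[590.3  60.9   8.   26.5] d [0.0, 0.0, 0.18] turn [0.0, 0.0, 0.0] rows 1.4
```

Request:
{"method": "carry_out", "body": {
  "delta_pos": [
    [0.12,-0.05,0.02],
    [0.24,-0.1,0.02],
    [0.3781,-0.1495,0.0224],
    [0.3781,-0.1495,0.0224],
    [0.3781,-0.1495,0.0224]
  ],
  "turn": [
    [0,0,-0.25],
    [0,0,-0.5],
    [0,0,-0.6655],
    [0,0,-0.6655],
    [0,0,-0.6655]
  ],
  "claw": [-1,-1,-1,-1,-1]
}}

```text
clock: 14.7
position: [0.6089, -0.0962, 0.0975]
ee_rot: [-0.002, 0.668, 0.744, -0.001]
contact_force: [0.6, -1.0, -0.4]
width: 0.0856
gripper_force: 0.0
```

Request:
{"method": "carry_out", "body": {
  "delta_pos": [
    [0.12,-0.003,0.02],
    [0.24,-0.006,0.04],
    [0.36,-0.0097,0.05],
    [0.403,-0.0097,0.05],
    [0.403,-0.0097,0.05],
    [0.403,-0.0097,0.05],
    [0.403,-0.0097,0.05]
  ],
  "turn": [
    [0,0,-0.25],
    [0,0,-0.5],
    [0,0,-0.6833],
    [0,0,-0.6833],
    [0,0,-0.6833],
    [0,0,-0.6833],
    [0,0,-0.6833]
  ],
  "claw": [-1,-1,-1,-1,-1,-1,-1]
}}

```text
clock: 15.4
position: [0.5906, 0.0592, 0.079]
ee_rot: [0.001, 0.527, 0.85, -0.0]
contact_force: [-0.6, 0.1, 0.2]
width: 0.0856
gripper_force: 0.0
```

```bash
python3 plan.py 590.3,60.9,20,26.5 =,=,9,=
python3 - <<'E'
from h import *
d=snap('top'); save(d['image'][130:250,130:370],'t2.png',3.3)
d=snap('side'); save(d['image'][120:330,180:400],'s3.png',2.8)
E
```

```text
t 15.4 at [590.6  59.2  79.   26.4] F [-0.6  0.1  0.2] w 85.6 g 0.0
[590.3  60.9  20.   26.5] d [0.0044, 0.0013, 0.1476] turn [0.0004, 0.0022, -0.0045] rows 1.2
[590.3  60.9   9.   26.5] d [0.0, 0.0, 0.0275] turn [0.0, 0.0, 0.0] rows 0.2
```

View pics/s3.png

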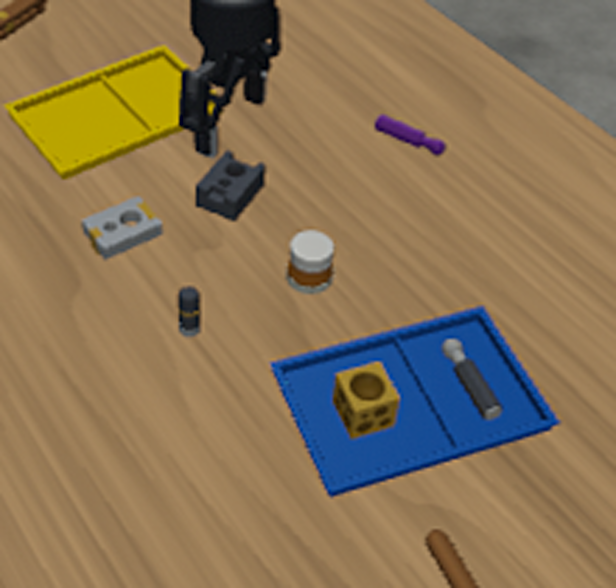

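The doming kit is right: the cube at (366,397) and the ball punch lying at (470,378), each in its own compartment. Next I square up the die block at (231,185) by squeezing its x ends.

Request:
{"method": "carry_out", "body": {
  "delta_pos": [
    [0,0,0.08],
    [0,0,0.15],
    [0,0,0.18],
    [0,0,0.1925],
    [0,0,0.1925],
    [0,0,0.1925],
    [0,0,0.1925],
    [0,0,0.1925],
    [0,0,0.1925],
    [0,0,0.1925]
  ],
  "turn": [
    [0,0,0],
    [0,0,0],
    [0,0,0],
    [0,0,0],
    [0,0,0],
    [0,0,0],
    [0,0,0],
    [0,0,0],
    [0,0,0],
    [0,0,0]
  ],
  "claw": [-1,-1,-1,-1,-1,-0.7,-0.5,0,0,0],
  "force": 30
}}

```text
clock: 16.5
position: [0.5911, 0.0613, 0.0037]
ee_rot: [0.002, 0.526, 0.85, 0.001]
contact_force: [0.4, -0.5, 7.1]
width: 0.0631
gripper_force: 34.4
```

```bash
python3 plan.py
```

```text
t 16.5 at [591.1  61.3   3.7  26.5] F [ 0.4 -0.5  7.1] w 63.1 g 34.4
```

Request:
{"method": "carry_out", "body": {
  "delta_pos": [
    [0,0,0],
    [0,0,0],
    [0,0,0],
    [0,0,-0.05],
    [0,0,-0.14],
    [0,0,-0.14]
  ],
  "turn": [
    [0,0,0],
    [0,0,0],
    [0,0,0],
    [0,0,0],
    [0,0,0],
    [0,0,0]
  ],
  "claw": [-1,-1,-1,-1,-1,-1]
}}

```text
clock: 17.1
position: [0.593, 0.0613, 0.0621]
ee_rot: [0.004, 0.526, 0.85, 0.002]
contact_force: [1.3, -0.3, 0.6]
width: 0.0854
gripper_force: 0.0
```

Request:
{"method": "carry_out", "body": {
  "delta_pos": [
    [0,0,0],
    [0,0,0],
    [0,0,0],
    [0,0,0]
  ],
  "turn": [
    [0,0,0.28],
    [0,0,0.56],
    [0,0,0.84],
    [0,0,1]
  ],
  "claw": [-1,-1,-1,-1]
}}

```text
clock: 17.5
position: [0.5892, 0.0613, 0.0574]
ee_rot: [-0.0, 0.73, 0.684, -0.0]
contact_force: [-1.4, 0.4, 0.1]
width: 0.0858
gripper_force: 0.0
```

Request:
{"method": "carry_out", "body": {
  "delta_pos": [
    [0,0,0],
    [0,0,0],
    [0,0,0],
    [0,0,0]
  ],
  "turn": [
    [0,0,0.28],
    [0,0,0.56],
    [0,0,0.84],
    [0,0,1]
  ],
  "claw": [-1,-1,-1,-1]
}}

```text
clock: 17.9
position: [0.5892, 0.0613, 0.0573]
ee_rot: [-0.0, 0.882, 0.471, -0.001]
contact_force: [-1.0, 0.9, 0.1]
width: 0.0858
gripper_force: 0.0
```

Request:
{"method": "carry_out", "body": {
  "delta_pos": [
    [0,0,0],
    [0,0,0],
    [0,0,0],
    [0,0,0],
    [0,0,0],
    [0,0,0],
    [0,0,0]
  ],
  "turn": [
    [0,0,0.28],
    [0,0,0.56],
    [0,0,0.84],
    [0,0,1],
    [0,0,1],
    [0,0,1],
    [0,0,1]
  ],
  "claw": [-1,-1,-1,-1,-1,-1,-1]
}}

```text
clock: 18.6
position: [0.5895, 0.0613, 0.0578]
ee_rot: [-0.0, 0.973, 0.23, -0.0]
contact_force: [0.1, -0.2, 0.5]
width: 0.0856
gripper_force: 0.0
```

```bash
python3 plan.py 591.1,61.3,4,-63.5
```

```text
t 18.6 at [589.5  61.3  57.8 -63.4] F [ 0.1 -0.2  0.5] w 85.6 g 0.0
[591.1  61.3   4.  -63.5] d [0.0037, 0.0017, 0.1344] turn [-0.0006, 0.0007, 0.0021] rows 1.1
```

Request:
{"method": "carry_out", "body": {
  "delta_pos": [
    [0.002,0,0.06],
    [0.002,0,0.1],
    [0.002,0,0.12],
    [0.002,0,0.13],
    [0.002,0,0.13],
    [0.002,0,0.13]
  ],
  "turn": [
    [0,0,0.0021],
    [0,0,0.0021],
    [0,0,0.0021],
    [0,0,0.0021],
    [0,0,0.0021],
    [0,0,0.0021]
  ],
  "claw": [-1,-1,-1,-1,-1,-1]
}}

```text
clock: 19.2
position: [0.591, 0.0616, 0.0067]
ee_rot: [0.0, 0.973, 0.229, 0.001]
contact_force: [0.4, 0.2, 0.6]
width: 0.0855
gripper_force: 0.0
```

Request:
{"method": "carry_out", "body": {
  "delta_pos": [
    [0,0,0],
    [0,0,0],
    [0,0,0],
    [0,0,0],
    [0,0,0],
    [0,0,0],
    [0,0,0],
    [0,0,0]
  ],
  "turn": [
    [0,0,0],
    [0,0,0],
    [0,0,0],
    [0,0,0],
    [0,0,0],
    [0,0,0],
    [0,0,0],
    [0,0,0]
  ],
  "claw": [-0.5,-0.3,0,1,1,1,1,1],
  "force": 80
}}

```text
clock: 20.0
position: [0.591, 0.0614, 0.0071]
ee_rot: [0.0, 0.973, 0.229, 0.001]
contact_force: [-0.8, -1.0, 6.2]
width: 0.0444
gripper_force: 83.3
```

```bash
python3 plan.py
```

```text
t 20.0 at [591.   61.4   7.1 -63.5] F [-0.8 -1.   6.2] w 44.4 g 83.3
```

Request:
{"method": "carry_out", "body": {
  "delta_pos": [
    [0,0,-0.04],
    [0,0,-0.12],
    [0,0,-0.2],
    [0,0,-0.24],
    [0,0,-0.24],
    [0,0,-0.24],
    [0,0,-0.24]
  ],
  "turn": [
    [0,0,0],
    [0,0,0],
    [0,0,0],
    [0,0,0],
    [0,0,0],
    [0,0,0],
    [0,0,0]
  ],
  "claw": [1,1,1,1,1,1,1]
}}

```text
clock: 20.7
position: [0.5886, 0.0617, 0.0999]
ee_rot: [-0.001, 0.974, 0.229, -0.002]
contact_force: [0.3, -0.0, -5.4]
width: 0.0443
gripper_force: 83.5
```

```bash
python3 plan.py 514.5,239,100,-89.2 =,=,12,=
python3 - <<'E'
from h import *
d=load('top'); W=cloud(d); hsv=cv2.cvtColor(d['image'],cv2.COLOR_RGB2HSV)
m=((hsv[...,0]>23)&(hsv[...,0]<34)&(hsv[...,1]>130)).astype(np.uint8)
c=max(cv2.findContours(m,cv2.RETR_EXTERNAL,cv2.CHAIN_APPROX_NONE)[0],key=cv2.contourArea)
q=cv2.approxPolyDP(c,8,True)[:,0]; 
for u,v in q: print(u,v,np.round(W[v,u]*1000,1))
E
```

```text
t 20.7 at [588.6  61.7  99.9 -63.6] F [ 0.3 -0.  -5.4] w 44.3 g 83.5
[514.5 239.  100.  -89.2] d [0.0315, -0.4795, 0.0006] turn [-0.0025, 0.0084, 0.8544] rows 3.8
[514.5 239.   12.  -89.2] d [0.0, 0.0, 0.22] turn [0.0, 0.0, 0.0] rows 1.8
174 162 [654.1 204.5  11.1]
141 163 [651.9 302.7  13.1]
141 228 [460.8 298.7   9.9]
149 194 [560.8 278.5   3.9]
168 200 [543.  222.1   1.3]
162 176 [613.8 240.6   5. ]
149 174 [620.9 280.6   1.1]
160 169 [635.4 247.7   1.6]
142 190 [573.2 300.4   1.5]
144 166 [643.8 294.6   8.3]
```

Request:
{"method": "carry_out", "body": {
  "delta_pos": [
    [0.005,-0.07,0],
    [0.01,-0.17,0],
    [0.015,-0.27,0],
    [0.025,-0.37,0],
    [0.0315,-0.45,0],
    [0.0315,-0.4795,0],
    [0.0315,-0.4795,0],
    [0.0315,-0.4795,0],
    [0.0315,-0.4795,0]
  ],
  "turn": [
    [0,0,0.1],
    [0,0,0.3],
    [0,0,0.5],
    [0,0,0.7],
    [0,0,0.8544],
    [0,0,0.8544],
    [0,0,0.8544],
    [0,0,0.8544],
    [0,0,0.8544]
  ],
  "claw": [1,1,1,1,1,1,1,1,1]
}}

```text
clock: 21.6
position: [0.5168, 0.2377, 0.1016]
ee_rot: [0.0, 1.0, 0.007, -0.0]
contact_force: [-0.2, -0.4, -5.6]
width: 0.0446
gripper_force: 83.7
```

Request:
{"method": "carry_out", "body": {
  "delta_pos": [
    [0,0,0.06],
    [0,0,0.13],
    [0,0,0.18],
    [0,0,0.205],
    [0,0,0.215],
    [0,0,0.215],
    [0,0,0.215]
  ],
  "turn": [
    [0,0,0],
    [0,0,0],
    [0,0,0],
    [0,0,0],
    [0,0,0],
    [0,0,0],
    [0,0,0]
  ],
  "claw": [1,1,1,1,1,1,1]
}}

```text
clock: 22.3
position: [0.5174, 0.2391, 0.017]
ee_rot: [-0.0, 1.0, 0.007, 0.001]
contact_force: [-0.1, -0.5, -5.3]
width: 0.0445
gripper_force: 83.5
```

```bash
python3 plan.py 514.5,239,9.8,-89.2
```

```text
t 22.3 at [517.4 239.1  17.  -89.2] F [-0.1 -0.5 -5.3] w 44.5 g 83.5
[514.5 239.    9.8 -89.2] d [-0.0074, 0.0001, 0.0181] turn [-0.0014, -0.0042, -0.0006] rows 0.2
```

Request:
{"method": "carry_out", "body": {
  "delta_pos": [
    [-0.003,0,0.005],
    [-0.0065,0,0.01],
    [-0.0065,0,0.014],
    [-0.0065,0,0.016],
    [-0.0065,0,0.0175],
    [-0.0065,0,0.0175]
  ],
  "turn": [
    [0,0,0],
    [0,0,0],
    [0,0,0],
    [0,0,0],
    [0,0,0],
    [0,0,0]
  ],
  "claw": [1,1,1,1,1,1]
}}

```text
clock: 22.9
position: [0.5134, 0.239, 0.0101]
ee_rot: [-0.0, 1.0, 0.007, -0.0]
contact_force: [-4.3, -0.5, 5.5]
width: 0.0443
gripper_force: 84.9
```

```bash
python3 plan.py
```

```text
t 22.9 at [513.4 239.   10.1 -89.2] F [-4.3 -0.5  5.5] w 44.3 g 84.9
```

Request:
{"method": "carry_out", "body": {
  "delta_pos": [
    [0,0,0],
    [0,0,0],
    [0,0,0],
    [0,0,-0.05],
    [0,0,-0.15],
    [0,0,-0.22],
    [0,0,-0.22],
    [0,0,-0.22]
  ],
  "turn": [
    [0,0,0],
    [0,0,0],
    [0,0,0],
    [0,0,0],
    [0,0,0],
    [0,0,0],
    [0,0,0],
    [0,0,0]
  ],
  "claw": [-0.4,-0.4,-0.4,-0.4,-0.4,-0.4,-0.4,-0.4]
}}

```text
clock: 23.7
position: [0.5141, 0.2391, 0.0976]
ee_rot: [-0.0, 1.0, 0.007, 0.001]
contact_force: [-0.1, -0.8, -0.5]
width: 0.0599
gripper_force: 0.0
```

```bash
python3 plan.py 498,180,95,-59.5 483,123,85,-29.7 468,66.5,80,0
python3 - <<'E'
from h import *
d=load('top'); W=cloud(d); m=np.zeros(W.shape[:2],bool); m[208:242,206:236]=1
hsv=cv2.cvtColor(d['image'],cv2.COLOR_RGB2HSV); print(rect(W,m,.017,.03))
E
```

```text
t 23.7 at [514.1 239.1  97.6 -89.2] F [-0.1 -0.8 -0.5] w 59.9 g 0.0
[498.  180.   95.  -59.5] d [-0.0424, 0.1471, 0.0062] turn [-0.0003, -0.0035, -0.9901] rows 3.5
[483.  123.   85.  -29.7] d [-0.1046, 0.1037, 0.025] turn [0.0, 0.0, -0.9933] rows 3.5
[468.   66.5  80.    0. ] d [-0.1413, 0.0374, 0.0125] turn [0.0, 0.0, -0.99] rows 3.5
(array([496.5,  70.7]), array([ 6.1, 34.3]), 0.4, 26, array([19.1, 24. , 28.9]))
```

Request:
{"method": "carry_out", "body": {
  "delta_pos": [
    [-0.01,0.04,0],
    [-0.02,0.08,0],
    [-0.04,0.12,0],
    [-0.0424,0.1471,0.0062],
    [-0.0424,0.1471,0.0062]
  ],
  "turn": [
    [0,0,-0.27],
    [0,0,-0.54],
    [0,0,-0.81],
    [0,0,-0.9901],
    [0,0,-0.9901]
  ],
  "claw": [-0.4,-0.4,-1,-1,-1]
}}

```text
clock: 24.2
position: [0.4959, 0.1785, 0.0927]
ee_rot: [0.0, 0.965, 0.262, -0.002]
contact_force: [-0.4, 0.0, 0.3]
width: 0.0852
gripper_force: 0.0
```

Request:
{"method": "carry_out", "body": {
  "delta_pos": [
    [-0.03,0.03,0.006],
    [-0.06,0.06,0.012],
    [-0.09,0.09,0.02],
    [-0.1046,0.1037,0.025],
    [-0.1046,0.1037,0.025]
  ],
  "turn": [
    [0,0,-0.27],
    [0,0,-0.54],
    [0,0,-0.81],
    [0,0,-0.9933],
    [0,0,-0.9933]
  ],
  "claw": [-1,-1,-1,-1,-1]
}}

```text
clock: 24.7
position: [0.4816, 0.1225, 0.0835]
ee_rot: [-0.001, 0.866, 0.501, -0.001]
contact_force: [-0.9, 0.1, -0.1]
width: 0.0853
gripper_force: 0.0
```

Request:
{"method": "carry_out", "body": {
  "delta_pos": [
    [-0.04,0.01,0.004],
    [-0.08,0.02,0.008],
    [-0.12,0.03,0.0125],
    [-0.1413,0.0374,0.0125],
    [-0.1413,0.0374,0.0125],
    [-0.1413,0.0374,0.0125],
    [-0.1413,0.0374,0.0125]
  ],
  "turn": [
    [0,0,-0.27],
    [0,0,-0.54],
    [0,0,-0.81],
    [0,0,-0.99],
    [0,0,-0.99],
    [0,0,-0.99],
    [0,0,-0.99]
  ],
  "claw": [-1,-1,-1,-1,-1,-1,-1]
}}

```text
clock: 25.4
position: [0.4679, 0.0671, 0.0795]
ee_rot: [-0.0, 0.708, 0.706, 0.0]
contact_force: [0.5, 0.0, -1.1]
width: 0.0855
gripper_force: 0.0
```

```bash
python3 plan.py 468,66.5,2,0
python3 - <<'E'
from h import *
d=snap('top'); save(d['image'][130:250,130:280],'t3.png',4)
d=snap('side'); save(d['image'][100:270,130:360],'s4.png',3)
E
```

```text
t 25.4 at [ 4.679e+02  6.710e+01  7.950e+01 -1.000e-01] F [ 0.5  0.  -1.1] w 85.5 g 0.0
[468.   66.5   2.    0. ] d [-0.0017, 0.0001, 0.1937] turn [0.0004, -0.0009, -0.0036] rows 1.5
```

View pics/s4.png

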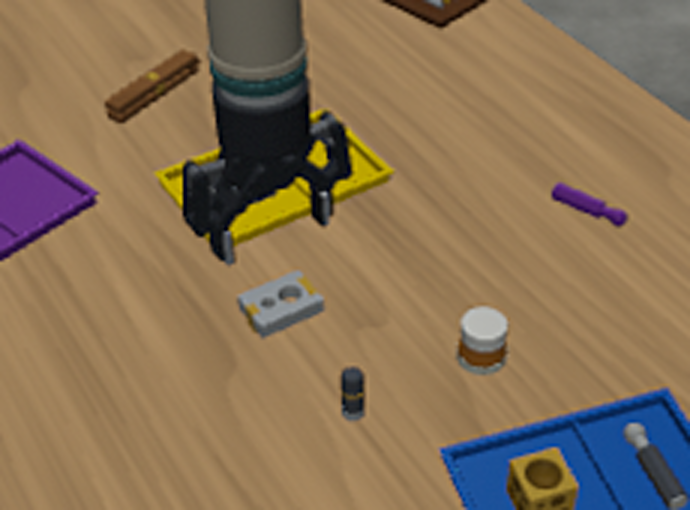

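The gripper hangs over the guide plate at (282,302), whose two holes and brass keys are visible. The die block is behind the gripper.

Request:
{"method": "carry_out", "body": {
  "delta_pos": [
    [0,0,0.08],
    [0,0,0.15],
    [0,0,0.18],
    [0,0,0.19],
    [0,0,0.19],
    [0,0,0.19],
    [0,0,0.19],
    [0,0,0.19],
    [0,0,0.19],
    [0,0,0.19]
  ],
  "turn": [
    [0,0,0],
    [0,0,0],
    [0,0,0],
    [0,0,0],
    [0,0,0],
    [0,0,0],
    [0,0,0],
    [0,0,0],
    [0,0,0],
    [0,0,0]
  ],
  "claw": [-1,-1,-1,-1,-1,-0.7,-0.5,0,0,0],
  "force": 30
}}

```text
clock: 26.5
position: [0.4687, 0.0664, 0.0047]
ee_rot: [0.001, 0.707, 0.707, 0.001]
contact_force: [-0.6, -0.4, 7.0]
width: 0.0631
gripper_force: 33.4
```

```bash
python3 plan.py
python3 - <<'E'
from h import *
d=load('side');
E
```

```text
t 26.5 at [468.7  66.4   4.7  -0. ] F [-0.6 -0.4  7. ] w 63.1 g 33.4
```

Request:
{"method": "carry_out", "body": {
  "delta_pos": [
    [0,0,0],
    [0,0,0],
    [0,0,0],
    [0,0,-0.05],
    [0,0,-0.12],
    [0,0,-0.12]
  ],
  "turn": [
    [0,0,0],
    [0,0,0],
    [0,0,0],
    [0,0,0],
    [0,0,0],
    [0,0,0]
  ],
  "claw": [-1,-1,-1,-1,-1,-1]
}}

```text
clock: 27.1
position: [0.47, 0.0664, 0.0541]
ee_rot: [0.002, 0.707, 0.707, 0.002]
contact_force: [0.8, 0.3, -0.2]
width: 0.0852
gripper_force: 0.0
```

Request:
{"method": "carry_out", "body": {
  "delta_pos": [
    [0,0,0],
    [0,0,0],
    [0,0,0],
    [0,0,0]
  ],
  "turn": [
    [0,0,0.28],
    [0,0,0.56],
    [0,0,0.84],
    [0,0,1]
  ],
  "claw": [-1,-1,-1,-1]
}}

```text
clock: 27.5
position: [0.4669, 0.0664, 0.0507]
ee_rot: [-0.0, 0.867, 0.498, -0.001]
contact_force: [0.1, -0.5, -0.8]
width: 0.0854
gripper_force: 0.0
```

Request:
{"method": "carry_out", "body": {
  "delta_pos": [
    [0,0,0],
    [0,0,0],
    [0,0,0],
    [0,0,0]
  ],
  "turn": [
    [0,0,0.28],
    [0,0,0.56],
    [0,0,0.84],
    [0,0,1]
  ],
  "claw": [-1,-1,-1,-1]
}}

```text
clock: 27.9
position: [0.4669, 0.0664, 0.0507]
ee_rot: [-0.0, 0.966, 0.257, -0.001]
contact_force: [0.3, -0.3, -0.4]
width: 0.0858
gripper_force: 0.0
```

Request:
{"method": "carry_out", "body": {
  "delta_pos": [
    [0,0,0],
    [0,0,0],
    [0,0,0],
    [0,0,0],
    [0,0,0],
    [0,0,0],
    [0,0,0]
  ],
  "turn": [
    [0,0,0.28],
    [0,0,0.56],
    [0,0,0.84],
    [0,0,1],
    [0,0,1],
    [0,0,1],
    [0,0,1]
  ],
  "claw": [-1,-1,-1,-1,-1,-1,-1]
}}

```text
clock: 28.6
position: [0.4674, 0.0664, 0.0513]
ee_rot: [-0.0, 1.0, 0.001, -0.0]
contact_force: [-0.4, -0.5, 0.3]
width: 0.0851
gripper_force: 0.0
```

```bash
python3 plan.py 468.7,66.4,7,-90
```

```text
t 28.6 at [467.4  66.4  51.3 -89.9] F [-0.4 -0.5  0.3] w 85.1 g 0.0
[468.7  66.4   7.  -90. ] d [0.0034, -0.0, 0.1106] turn [-0.0002, 0.001, 0.0023] rows 0.9
```

Request:
{"method": "carry_out", "body": {
  "delta_pos": [
    [0.001,0,0.05],
    [0.001,0,0.09],
    [0.001,0,0.105],
    [0.001,0,0.109],
    [0.001,0,0.109],
    [0.001,0,0.109]
  ],
  "turn": [
    [0,0,0.0023],
    [0,0,0.0023],
    [0,0,0.0023],
    [0,0,0.0023],
    [0,0,0.0023],
    [0,0,0.0023]
  ],
  "claw": [-1,-1,-1,-1,-1,-1]
}}

```text
clock: 29.2
position: [0.4686, 0.0664, 0.0085]
ee_rot: [-0.0, 1.0, -0.001, 0.001]
contact_force: [-0.5, 0.1, 0.3]
width: 0.0852
gripper_force: 0.0
```

Request:
{"method": "carry_out", "body": {
  "delta_pos": [
    [0,0,0],
    [0,0,0],
    [0,0,0],
    [0,0,0],
    [0,0,0],
    [0,0,0],
    [0,0,0],
    [0,0,0]
  ],
  "turn": [
    [0,0,0],
    [0,0,0],
    [0,0,0],
    [0,0,0],
    [0,0,0],
    [0,0,0],
    [0,0,0],
    [0,0,0]
  ],
  "claw": [-0.5,-0.3,0,1,1,1,1,1],
  "force": 70
}}

```text
clock: 30.0
position: [0.4682, 0.0664, 0.0088]
ee_rot: [-0.0, 1.0, -0.001, 0.0]
contact_force: [-0.7, 0.8, 5.6]
width: 0.0443
gripper_force: 71.1
```

```bash
python3 plan.py
```

```text
t 30.0 at [468.2  66.4   8.8 -90.1] F [-0.7  0.8  5.6] w 44.3 g 71.1
```

Request:
{"method": "carry_out", "body": {
  "delta_pos": [
    [0,0,-0.04],
    [0,0,-0.12],
    [0,0,-0.2],
    [0,0,-0.24],
    [0,0,-0.24],
    [0,0,-0.24],
    [0,0,-0.24]
  ],
  "turn": [
    [0,0,0],
    [0,0,0],
    [0,0,0],
    [0,0,0],
    [0,0,0],
    [0,0,0],
    [0,0,0]
  ],
  "claw": [1,1,1,1,1,1,1]
}}

```text
clock: 30.7
position: [0.4665, 0.0664, 0.1025]
ee_rot: [-0.0, 1.0, -0.001, -0.002]
contact_force: [0.2, 0.5, -3.0]
width: 0.0443
gripper_force: 73.4
```

```bash
python3 plan.py 513.4,239,100,-89.2
python3 - <<'E'
from h import *
d=snap('top'); W=cloud(d); m=np.zeros(W.shape[:2],bool); m[185:222,142:182]=1
print(rect(W,m,.022,.04))
E
```

```text
t 30.7 at [466.5  66.4 102.5 -90.1] F [ 0.2  0.5 -3. ] w 44.3 g 73.4
[513.4 239.  100.  -89.2] d [0.1167, -0.4317, 0.0059] turn [-0.0002, 0.0065, -0.0289] rows 3.6
(array([511.3, 241.6]), array([41.9, 65.6]), 86.2, 286, array([22.4, 30.9, 36.6]))
```

Run:
```python
from h import *
d=snap('top'); save(d['image'][150:240,130:240],'t4.png',5)
d=snap('side'); save(d['image'][90:240,130:330],'s5.png',3.8)
```

```text
(no output)
```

View pics/t4.png

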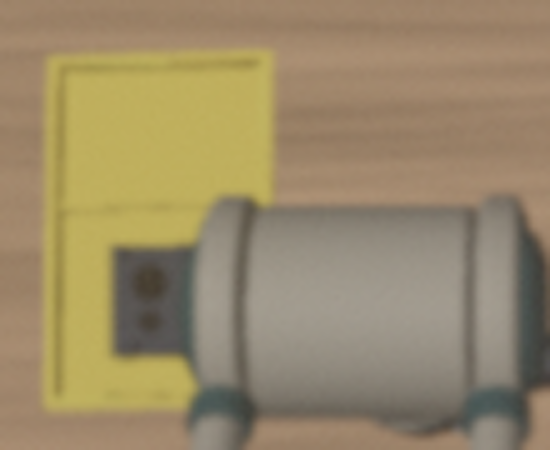

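View pics/s5.png

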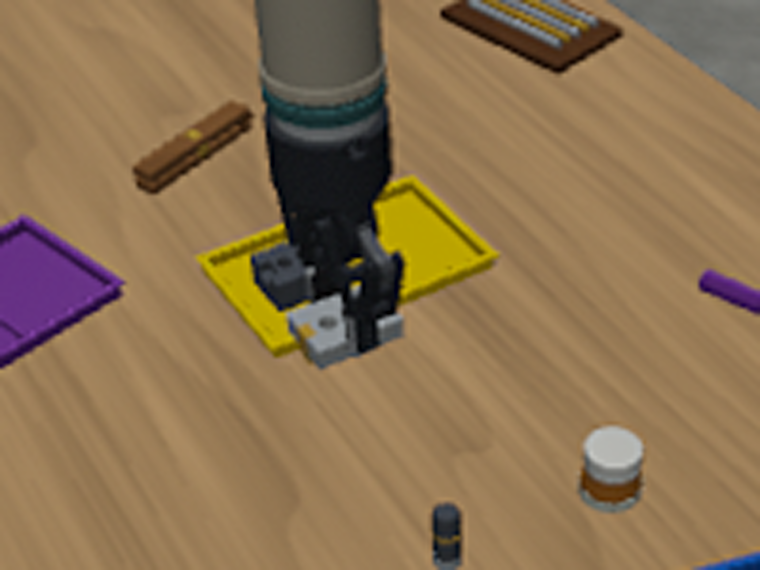

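The top crop shows the die block in the yellow large compartment at (150,300), large hole toward +x and square to the tray, partly hidden by the arm. The side crop shows the plate held level at (345,330), ready to go over the block.

Request:
{"method": "carry_out", "body": {
  "delta_pos": [
    [0.02,-0.07,0],
    [0.045,-0.17,0],
    [0.07,-0.27,0],
    [0.1,-0.37,0],
    [0.1167,-0.42,0],
    [0.1167,-0.4317,0],
    [0.1167,-0.4317,0],
    [0.1167,-0.4317,0],
    [0.1167,-0.4317,0]
  ],
  "turn": [
    [0,0,-0.0289],
    [0,0,-0.0289],
    [0,0,-0.0289],
    [0,0,-0.0289],
    [0,0,-0.0289],
    [0,0,-0.0289],
    [0,0,-0.0289],
    [0,0,-0.0289],
    [0,0,-0.0289]
  ],
  "claw": [1,1,1,1,1,1,1,1,1]
}}

```text
clock: 31.75
position: [0.5143, 0.2377, 0.1038]
ee_rot: [0.0, 1.0, 0.006, -0.0]
contact_force: [0.3, -0.0, -3.3]
width: 0.0444
gripper_force: 73.4
```

Request:
{"method": "carry_out", "body": {
  "delta_pos": [
    [0,0,0.05],
    [0,0,0.1],
    [0,0,0.135],
    [0,0,0.14],
    [0,0,0.14],
    [0,0,0.14],
    [0,0,0.14]
  ],
  "turn": [
    [0,0,0],
    [0,0,0],
    [0,0,0],
    [0,0,0],
    [0,0,0],
    [0,0,0],
    [0,0,0]
  ],
  "claw": [1,1,1,1,1,1,1]
}}

```text
clock: 32.45
position: [0.5156, 0.2391, 0.049]
ee_rot: [-0.0, 1.0, 0.007, 0.001]
contact_force: [0.4, 0.8, -3.0]
width: 0.0441
gripper_force: 73.3
```

```bash
python3 plan.py 513.2,239,36,-89.2 =,=,32,=
```

```text
t 32.5 at [515.6 239.1  49.  -89.2] F [ 0.4  0.8 -3. ] w 44.1 g 73.3
[513.2 239.   36.  -89.2] d [-0.0062, 0.0001, 0.0326] turn [-0.0013, -0.0039, -0.0005] rows 0.3
[513.2 239.   32.  -89.2] d [0.0, 0.0, 0.01] turn [0.0, 0.0, 0.0] rows 0.1
```

Request:
{"method": "carry_out", "body": {
  "delta_pos": [
    [-0.003,0,0.008],
    [-0.0045,0,0.016],
    [-0.0045,0,0.016],
    [-0.0045,0,0.016],
    [-0.0045,0,0.016]
  ],
  "turn": [
    [0,0,0],
    [0,0,0],
    [0,0,0],
    [0,0,0],
    [0,0,0]
  ],
  "claw": [1,1,1,1,1]
}}

```text
clock: 32.95
position: [0.5131, 0.239, 0.0416]
ee_rot: [-0.0, 1.0, 0.007, 0.0]
contact_force: [0.1, 0.3, -3.5]
width: 0.0438
gripper_force: 73.3
```

```bash
python3 plan.py 513.2,239,36,-89.2
```

```text
t 33.0 at [513.1 239.   41.6 -89.2] F [ 0.1  0.3 -3.5] w 43.8 g 73.3
[513.2 239.   36.  -89.2] d [0.0002, 0.0001, 0.014] turn [-0.0002, -0.0003, 0.0002] rows 0.1
```

Aligned; I lower the lugs into the notches in small steps and check the force.

Request:
{"method": "carry_out", "body": {
  "delta_pos": [
    [0,0,0.003],
    [0,0,0.006],
    [0,0,0.009],
    [0,0,0.012],
    [0,0,0.014],
    [0,0,0.014]
  ],
  "turn": [
    [0,0,0],
    [0,0,0],
    [0,0,0],
    [0,0,0],
    [0,0,0],
    [0,0,0]
  ],
  "claw": [1,1,1,1,1,1]
}}

```text
clock: 33.55
position: [0.5129, 0.2389, 0.0358]
ee_rot: [0.0, 1.0, 0.007, -0.0]
contact_force: [-0.5, -0.2, -2.1]
width: 0.0438
gripper_force: 73.3
```

Request:
{"method": "carry_out", "body": {
  "delta_pos": [
    [0,0,0.002],
    [0,0,0.004],
    [0,0,0.006],
    [0,0,0.008],
    [0,0,0.009],
    [0,0,0.009]
  ],
  "turn": [
    [0,0,0],
    [0,0,0],
    [0,0,0],
    [0,0,0],
    [0,0,0],
    [0,0,0]
  ],
  "claw": [1,1,1,1,1,1]
}}

```text
clock: 34.15
position: [0.5131, 0.239, 0.0328]
ee_rot: [-0.0, 1.0, 0.007, 0.0]
contact_force: [-0.7, -0.9, 2.1]
width: 0.0443
gripper_force: 73.8
```

Request:
{"method": "carry_out", "body": {
  "delta_pos": [
    [0,0,0],
    [0,0,0],
    [0,0,0],
    [0,0,0],
    [0,0,-0.05],
    [0,0,-0.15],
    [0,0,-0.2],
    [0,0,-0.2],
    [0,0,-0.2]
  ],
  "turn": [
    [0,0,0],
    [0,0,0],
    [0,0,0],
    [0,0,0],
    [0,0,0],
    [0,0,0],
    [0,0,0],
    [0,0,0],
    [0,0,0]
  ],
  "claw": [0,-0.1,-0.4,-0.4,-0.4,-0.4,-0.4,-0.4,-0.4]
}}

```text
clock: 35.05
position: [0.513, 0.239, 0.1123]
ee_rot: [-0.0, 1.0, 0.007, 0.0]
contact_force: [-0.4, -0.7, -0.6]
width: 0.0596
gripper_force: 0.0
```

```bash
python3 plan.py 461.5,-67,110,-90 =,=,20,=
```

```text
t 35.0 at [513.  239.  112.3 -89.2] F [-0.4 -0.7 -0.6] w 59.6 g 0.0
[461.5 -67.  110.  -90. ] d [-0.1393, 0.7631, 0.0056] turn [-0.0005, -0.0008, 0.0267] rows 6.2
[461.5 -67.   20.  -90. ] d [0.0, 0.0, 0.225] turn [0.0, 0.0, 0.0] rows 1.8
```

Request:
{"method": "carry_out", "body": {
  "delta_pos": [
    [-0.02,0.11,0],
    [-0.04,0.22,0],
    [-0.06,0.33,0],
    [-0.08,0.44,0],
    [-0.1,0.55,0],
    [-0.12,0.66,0],
    [-0.135,0.74,0.0056],
    [-0.1393,0.7631,0.0056],
    [-0.1393,0.7631,0.0056],
    [-0.1393,0.7631,0.0056],
    [-0.1393,0.7631,0.0056],
    [-0.1393,0.7631,0.0056]
  ],
  "turn": [
    [0,0,0.0267],
    [0,0,0.0267],
    [0,0,0.0267],
    [0,0,0.0267],
    [0,0,0.0267],
    [0,0,0.0267],
    [0,0,0.0267],
    [0,0,0.0267],
    [0,0,0.0267],
    [0,0,0.0267],
    [0,0,0.0267],
    [0,0,0.0267]
  ],
  "claw": [-0.4,-0.4,-0.4,-0.4,-0.4,-0.4,-0.4,-0.4,-0.4,-0.4,-0.4,-0.4]
}}

```text
clock: 36.25
position: [0.4617, -0.0658, 0.11]
ee_rot: [-0.0, 1.0, 0.001, -0.0]
contact_force: [1.5, -0.3, 0.2]
width: 0.0594
gripper_force: 0.0
```

```bash
python3 plan.py 461.5,-67,20,-90
python3 - <<'E'
from h import *
d=snap('top'); save(d['image'][150:240,130:290],'t5.png',4.5); W=cloud(d); m=np.zeros(W.shape[:2],bool); m[185:222,142:182]=1
print('plate',rect(W,m,.036,.06)); print('all',rect(W,m,.022,.06))
m[:]=0; m[210:240,255:280]=1
print('punch',rect(W,m,.04,.055))
E
```

```text
t 36.2 at [461.7 -65.8 110.  -89.9] F [ 1.5 -0.3  0.2] w 59.4 g 0.0
[461.5 -67.   20.  -90. ] d [-0.0005, 0.0032, 0.225] turn [-0.0009, 0.0003, 0.0036] rows 1.8
plate (array([512. , 239.2]), array([65.3, 45.3]), 1.7, 334, array([37.4, 47.7, 52.9]))
all (array([512. , 239.2]), array([65.3, 45.3]), 1.7, 402, array([22.7, 47.1, 52.6]))Traceback (most recent call last):
  File "<stdin>", line 5, in <module>
  File "h.py", line 19, in rect
    p=W[m][:,:2]; (c,s,a)=cv2.minAreaRect((p*1000).astype(np.float32)); return np.round(c,1),np.round(s,1),round(a,1),len(p),np.round(np.percentile(W[m][:,2]*1000,[2,50,98]),1)
                                                                                                                                      ~~~~~~~~~~~~~^^^^^^^^^^^^^^^^^^^^^^^^^^
    return _quantile_unchecked(
        a, q, axis, out, overwrite_input, method, keepdims, weights)
    return _ureduce(a,
                    func=_quantile_ureduce_func,
    ...<5 lines>...
                    overwrite_input=overwrite_input,
                    method=method)
    r = func(a, **kwargs)
    result = _quantile(arr,
                       quantiles=q,
    ...<2 lines>...
                       out=out,
                       weights=wgt)
    slices_having_nans = np.isnan(arr[-1, ...])
                                  ~~~^^^^^^^^^
IndexError: index -1 is out of bounds for axis 0 with size 0
```

View pics/t5.png

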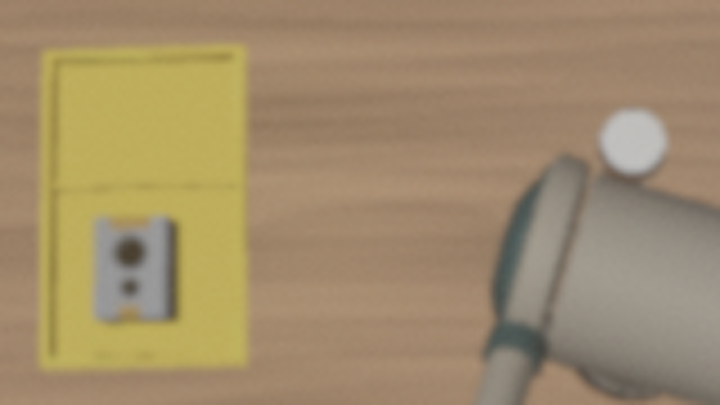

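The plate sits flat on the die block at (135,270), key over key, with its top at 47.7 mm (47 expected). Next is the cutting punch.

Request:
{"method": "carry_out", "body": {
  "delta_pos": [
    [0,0.002,0.08],
    [0,0.002,0.16],
    [0,0.002,0.22],
    [0,0.002,0.245],
    [0,0.002,0.248],
    [0,0.002,0.248]
  ],
  "turn": [
    [0,0,0],
    [0,0,0],
    [0,0,0],
    [0,0,0],
    [0,0,0],
    [0,0,0]
  ],
  "claw": [-0.4,-0.4,-0.4,-0.4,-0.4,-0.4]
}}

```text
clock: 36.9
position: [0.4623, -0.0677, 0.0114]
ee_rot: [0.0, 1.0, 0.0, 0.0]
contact_force: [0.3, -0.7, 0.1]
width: 0.0596
gripper_force: 0.0
```

Request:
{"method": "carry_out", "body": {
  "delta_pos": [
    [0,0,0],
    [0,0,0],
    [0,0,0],
    [0,0,0],
    [0,0,0],
    [0,0,0],
    [0,0,0]
  ],
  "turn": [
    [0,0,0],
    [0,0,0],
    [0,0,0],
    [0,0,0],
    [0,0,0],
    [0,0,0],
    [0,0,0]
  ],
  "claw": [0,0.2,0.4,1,1,1,1],
  "force": 40
}}

```text
clock: 37.6
position: [0.462, -0.068, 0.0117]
ee_rot: [0.0, 1.0, -0.0, 0.001]
contact_force: [-1.0, 1.2, 6.9]
width: 0.0188
gripper_force: 38.9
```

```bash
python3 plan.py
```

```text
t 37.6 at [462.  -68.   11.7 -90. ] F [-1.   1.2  6.9] w 18.8 g 38.9
```

Request:
{"method": "carry_out", "body": {
  "delta_pos": [
    [0,0,-0.04],
    [0,0,-0.12],
    [0,0,-0.2],
    [0,0,-0.26],
    [0,0,-0.26],
    [0,0,-0.26],
    [0,0,-0.26]
  ],
  "turn": [
    [0,0,0],
    [0,0,0],
    [0,0,0],
    [0,0,0],
    [0,0,0],
    [0,0,0],
    [0,0,0]
  ],
  "claw": [1,1,1,1,1,1,1]
}}

```text
clock: 38.3
position: [0.4604, -0.0675, 0.1136]
ee_rot: [-0.0, 1.0, -0.0, -0.001]
contact_force: [-0.8, -0.2, -0.8]
width: 0.019
gripper_force: 39.2
```

```bash
python3 plan.py 613.5,240.3,115,-90 =,=,17,=
python3 - <<'E'
from h import *
d=snap('side'); save(d['image'][130:300,130:360],'s6.png',3)
E
```

```text
t 38.3 at [460.4 -67.5 113.6 -90. ] F [-0.8 -0.2 -0.8] w 19.0 g 39.2
[613.5 240.3 115.  -90. ] d [0.3828, -0.7695, -0.0037] turn [-0.0018, 0.0053, -0.0001] rows 6.9
[613.5 240.3  17.  -90. ] d [0.0, 0.0, 0.245] turn [0.0, 0.0, 0.0] rows 2.0
```

View pics/s6.png

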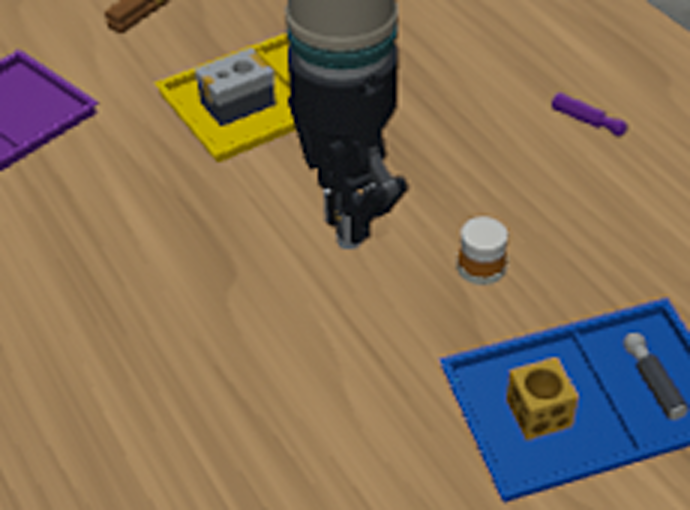

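The punch is held upright at (350,235), the plate is flush on the block at (235,85), and the blue kit is untouched.

Request:
{"method": "carry_out", "body": {
  "delta_pos": [
    [0.04,-0.08,0],
    [0.09,-0.18,0],
    [0.14,-0.28,0],
    [0.19,-0.38,0],
    [0.24,-0.48,0],
    [0.29,-0.58,0],
    [0.34,-0.68,0],
    [0.37,-0.745,0],
    [0.3828,-0.7695,0],
    [0.3828,-0.7695,0],
    [0.3828,-0.7695,0],
    [0.3828,-0.7695,0]
  ],
  "turn": [
    [0,0,0],
    [0,0,0],
    [0,0,0],
    [0,0,0],
    [0,0,0],
    [0,0,0],
    [0,0,0],
    [0,0,0],
    [0,0,0],
    [0,0,0],
    [0,0,0],
    [0,0,0]
  ],
  "claw": [1,1,1,1,1,1,1,1,1,1,1,1]
}}

```text
clock: 39.55
position: [0.6138, 0.2383, 0.1146]
ee_rot: [0.001, 1.0, -0.001, -0.001]
contact_force: [0.0, -0.5, 0.2]
width: 0.0192
gripper_force: 39.4
```

Request:
{"method": "carry_out", "body": {
  "delta_pos": [
    [0,0,0.06],
    [0,0,0.13],
    [0,0,0.19],
    [0,0,0.22],
    [0,0,0.23],
    [0,0,0.23],
    [0,0,0.23]
  ],
  "turn": [
    [0,0,0],
    [0,0,0],
    [0,0,0],
    [0,0,0],
    [0,0,0],
    [0,0,0],
    [0,0,0]
  ],
  "claw": [1,1,1,1,1,1,1]
}}

```text
clock: 40.25
position: [0.6157, 0.24, 0.0243]
ee_rot: [-0.0, 1.0, -0.0, 0.001]
contact_force: [0.3, -0.1, -1.2]
width: 0.019
gripper_force: 39.4
```

```bash
python3 plan.py 613.5,240.3,14.7,-90
```

```text
t 40.2 at [615.7 240.   24.3 -90. ] F [ 0.3 -0.1 -1.2] w 19.0 g 39.4
[613.5 240.3  14.7 -90. ] d [-0.0056, -0.0007, 0.024] turn [-0.0014, -0.0046, -0.0006] rows 0.2
```

Request:
{"method": "carry_out", "body": {
  "delta_pos": [
    [0,0,0.006],
    [0,0,0.012],
    [0,0,0.017],
    [0,0,0.02],
    [0,0,0.022],
    [0,0,0.022],
    [0,0,0.022]
  ],
  "turn": [
    [0,0,0],
    [0,0,0],
    [0,0,0],
    [0,0,0],
    [0,0,0],
    [0,0,0],
    [0,0,0]
  ],
  "claw": [1,1,1,1,1,1,1]
}}

```text
clock: 40.95
position: [0.6146, 0.24, 0.0147]
ee_rot: [-0.0, 1.0, 0.0, 0.0]
contact_force: [-2.8, -1.3, 5.0]
width: 0.019
gripper_force: 39.8
```

Request:
{"method": "carry_out", "body": {
  "delta_pos": [
    [0,0,0],
    [0,0,0],
    [0,0,0],
    [0,0,0],
    [0,0,-0.04],
    [0,0,-0.12],
    [0,0,-0.22],
    [0,0,-0.3],
    [0,0,-0.3],
    [0,0,-0.3]
  ],
  "turn": [
    [0,0,0],
    [0,0,0],
    [0,0,0],
    [0,0,0],
    [0,0,0],
    [0,0,0],
    [0,0,0],
    [0,0,0],
    [0,0,0],
    [0,0,0]
  ],
  "claw": [0.45,0.3,0.1,0,0,0,0,0,0,0]
}}

```text
clock: 41.95
position: [0.615, 0.2401, 0.1349]
ee_rot: [-0.0, 1.0, 0.0, 0.001]
contact_force: [-0.6, 0.6, -1.5]
width: 0.043
gripper_force: 0.0
```

```bash
python3 plan.py
python3 - <<'E'
from h import *
d=snap('side'); save(d['image'][100:320,130:430],'s7.png',2.6)
E
```

```text
t 42.0 at [615.  240.1 134.9 -90. ] F [-0.6  0.6 -1.5] w 43.0 g 0.0
```

View pics/s7.png

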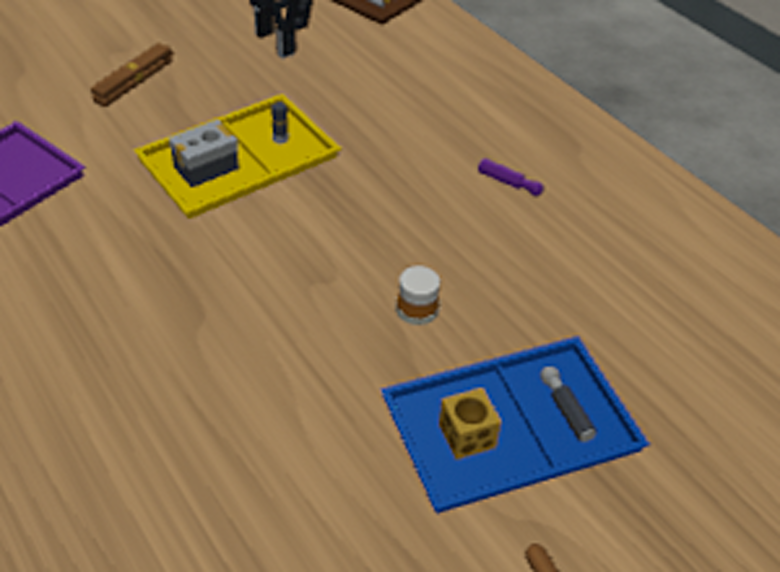

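Both kits are complete. The punch stands upright at (280,122), the plate is home on the die block at (205,150), the doming kit is in the blue tray, and the jar, clamp and mallet are where they were.

```bash
python3 -c "
from rig import manip
print(manip.sign_off())"
```

```text
the job is handed in; nothing more can be done
None
```

I made up both kits and handed the job in at about 42 s of the 120 s; the last camera check showed every part in its place, but `sign_off` returned no verdict.

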